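# Put up the claw tray on the lathe stand and park the centre on it

## Task

Hook the aluminium tray that has claws on its back strap into the two slots just above the small sliding stop on the slotted upright, and press it down firmly until it is fully home and has driven the stop down. Then stand the pointed steel lathe centre upright, point up, on the tray's open front part. Leave the other things on the bench, the look-alike tray without claws included, where they are.

Things in the scene. Friction and masses are not known exactly. Their poses are not given: they have to be found in the camera images.
- upright: Fixed stand: dark steel channel 60 mm wide, 305 tall, open behind; front sheet 4 mm thick. Origin: centre of the sheet's front face at bench height; x points through the sheet, away from the robot, z up; turned up to 0.4 rad. Base plate 150 x 160 x 8 mm reaches 20 mm in front of the face. Five slots on the centre line, 12 wide, 26 high, lower edges at z = 60, 110, 160, 210, 260 mm.
- slot_low (a point): Middle of the lower edge, at the front face, of the slot just above the stop (z = 160 mm). The tray's lower claw goes in here, its upper claw in the slot 50 mm higher. Axes as the upright.
- shelf_edge (a point): Middle of the lower front edge of the fixed plywood shelf on top of the upright: 70 mm out from the face, underside at z = 305 mm, 18 mm thick, 260 mm wide, jars on it up to z = 395 mm. It hangs over the slots: the hand must come in under it slanting, about 35 to 45 degrees from vertical, fingers pointing down and towards the sheet.
- seat (a point): Point on the upright's front face, centre line, 130 mm above the bench: the lower rear edge of the tray's strap (tray_foot) comes here when the tray is fully home. Axes as the upright.
- slide (a joint): Bright steel sliding stop, 30 mm wide, on the front face below the 160 mm slot. Value in m: 0 = up (its top at z = 138 mm), grows as it is pushed down, end at 0.010; starts at 0 to 0.002. About 12 N of friction holds it: the tray alone does not push it down but rests on it 6 to 8 mm too high. It stays where pushed. The tray's plate pushes on it; with the tray fully home it reads about 0.008.
- slide_top (a point): Centre of the top of the sliding stop, 7 mm in front of the upright's face; the stop reaches 13 mm out.
- tray: Loose aluminium tray WITH claws, 0.4 kg, standing on its plate. Origin: centre of the plate's underside; x towards strap and claws, z up. Plate 130 (x) x 90 x 4 mm. Strap at x = 59 to 65 mm, 30 mm wide, 100 tall. Hook it square, underside 142 to 148 mm above the bench (145 best), push in until the strap meets the face, press straight down: home is about 130 mm. Let go, it droops up to 0.05 rad.
- tray_rib (a point): Place to grasp the tray: on its upright rib, 10 mm thick across y, on the centre line in front of the strap, x = 0 to 59 mm, z = 4 to 64 mm. This point is at tray x = 22, z = 45 mm. Nothing else on the tray is narrow enough to grip from above.
- claw_low (a point): Root of the lower claw: on the strap's rear face, underside of the neck (tray x = 65, z = 30 mm); the upper claw is the same 50 mm higher. Claws are 7 mm thick, on the centre line. Neck 6.5 mm long, 8 mm high; then a hook 5 mm thick reaching 12 mm below the neck's underside. Hooked over the 4 mm sheet there is 2.5 mm of play.
- tray_foot (a point): Lower rear edge of the tray's strap on the centre line (tray x = 65 mm, z = 0).
- tray_pad (a point): Middle of the open, flat front part of the tray's plate, on its upper face (tray x = -35 mm, z = 4 mm). The open part is x = -65 to 0 mm, 90 mm wide.
- centre: Loose steel lathe centre, 0.25 kg: a plain cylinder 32 mm in diameter and 45 mm tall with a cone on top, 65 mm tall in all, standing point up. Origin: centre of its flat foot.
- screw_tray: Look-alike loose tray of the same size and metal but with no claws, only two screw holes in its strap. Origin and axes as the tray. Leave it.
- finial: Loose turned wooden finial with a waist and a round top, 40 mm in diameter, 68 mm tall. Origin: centre of its foot. Leave it.
- wax_jar: Loose wax jar, 60 mm in diameter, 85 mm tall. Origin: centre of its underside. Leave it.
- rule: Loose flat steel rule, 160 (x) x 26 x 4 mm. Origin: centre of its underside. Leave it.
- gouge: Loose gouge with a dark wooden handle lying flat, 260 mm long along its x, under 40 mm tall. Leave it.
- chuck: Loose heavy steel lathe chuck, 110 mm in diameter, 61 mm tall, 2.4 kg. Origin: centre of its underside. Leave it.
Mind the look-alikes: they are no part of the job. Leave any pink or yellow look-alike of the tray alone.

How it is judged (in metres and radians):
On the way, in this order (a step that is already met when the one before it is completed fails the run):
1. the claw tray is hooked in the two slots above the stop and pressed fully home, the stop driven down (x of tray_foot in the frame of seat between -0.007 and 0.004 m and y of tray_foot in the frame of seat between -0.004 and 0.004 m and z of tray_foot in the frame of seat between -0.006 and 0.0027 m and angle between tray's own z axis and vertical below 0.09 rad and angle between the x axis of tray and the x axis of upright, either way round below 0.12 rad and value of joint slide above 0.0055 m), for 0.2 s.
2. the centre stands upright on the tray's open front (all of step 1 and x of centre in the frame of tray_pad between -0.027 and 0.027 m and y of centre in the frame of tray_pad between -0.04 and 0.04 m and z of centre in the frame of tray_pad between -0.003 and 0.004 m and angle between centre's own z axis and vertical below 0.14 rad), for 0.2 s.
At the end, for the whole second after the job is handed in: Tray foot within 4 mm sideways, 2.7 mm of home height and 7 mm of the face; tray level within 0.09 rad, square within 0.12 rad; stop down over 5.5 mm. Centre on the open front, within 27 mm along and 40 mm across of its middle, upright within 0.14 rad. Both let go and at rest (all of step 2 and contact force between the fingers and tray below 0.1 N and contact force between the fingers and centre below 0.1 N and linear speed of each of tray, centre below 0.02 m/s); the robot touches nothing.
It fails at once if the tray without claws is moved more than 30 mm (distance of screw_tray from where it was at the start of the episode above 0.03 m).
It fails at once if another thing on the bench is moved more than 30 mm (distance of any of finial, wax_jar, rule, gouge, chuck from where it was at the start of the episode above 0.03 m).
It also fails if it takes over 64 s, if anything falls off the work surface, if the arm or the gripper's body presses on something with over 40 N, if the wrist force passes 120 N, or if a joint passes its speed limit or range.

## Robot

A 6-joint arm with a two-finger parallel gripper is mounted at the origin on the work surface. World frame = base frame: x ahead of the robot, y to its left, z up, the work surface at z = 0. Lengths are in mm, angles in rad, forces in N, time in s.
With the tool pointing down it reaches from about 225 to 875 mm from the base axis. Payload 3.4 kg.
Tool frame: the origin (TCP) lies between the finger pads; the fingertips stand 19 mm ahead of it and the grasp point (between the pads) is the TCP (env.tcp_to_tips is the distance from the TCP to the fingertips, in mm); z points along the fingers, y is the direction in which the jaws open and shut (so a half turn about z gives the same grasp; the last joint's range is limited). The gripper opens to 85 mm and grips with 20 to 120 N. Pads are 22 mm wide; open, the fingers measure 114 mm over their backs; the gripper's body (76 mm by 85 mm) begins 54 mm behind the grasp point. The pads swing forward as they close: fully open they stand 13 mm farther back than shut.
Start: joints at [-1.436, 0.276, 1.505, -0, 1.361, -0.121], TCP at [145.483, -556.323, 250.328] pointing down, gripper open.
Joint ranges: [-2.89, 2.89], [-0.75, 2.08], [0.22, 2.7], [-1.18, 4.32], [0.11, 2.71], [-2.7, 2.7]. Speed limits (rad/s): [2.57, 2.57, 3.14, 3.14, 3.14, 3.14].

## Interface

Orientations are given as a 3x3 rotation matrix whose columns are the frame's x, y, z axes.
In Python, from cell import env gives the robot as it stands. The module is installed in compiled form; this text tells all that it offers.
- The arm moves only by the tool play_rows, never from a script. Its argument "increments" is one flat list of numbers, 6 for each row, row after row: the shift along the tool's x, y, z in mm, then the turn, a rotation vector about the tool's x, y, z in degrees. A call has 1 to 5 rows; each row is the pose to reach, as a shift and turn from the pose commanded when the call began, along the tool's axes at that moment; what a row does not reach only later rows make up. A row lasts 1/8 s, in which the tool goes at most 62.5 mm and 10.7 degrees, less where a joint would pass 70% of its speed; a pose out of reach is approached as far as the arm can. A call with a gripper value outside its range is refused whole. "claw" is the opening, from 0 (shut) to 1 (fully open), set as the call begins (left out, the last holds). The fingers move at their own pace and stop on an object; the grip force is fixed at half the most. Time passes only in rows, so rows that repeat a pose let the fingers close. It gives the time, the measured TCP pose, the force and the opening at its end, in the units of the state.
- env.get_state(): the state, without advancing time (a new reading comes with each control period).
- env.camera(name): name is "scene" or "top" or "wrist"; returns a dict with "pixels" (480x640x3 uint8, red, green, blue), "fx", "fy", "cx", "cy" (pixels), "view" (4x4, takes a point from world to camera coordinates); the wrist camera has in their place "hand_eye" (4x4, takes a point from camera to tool coordinates, whose origin is the TCP and whose axes are the flange's). Camera axes: x right, y down, z forward; pixel columns grow to the right and rows downward; lengths in mm; the calibration is good to about 2 mm. The wrist camera is an equidistant fisheye: a pixel r from the principal point sees the ray r / f radians off the axis. A picture is of the moment at which its call begins: read the wrist's pose just before it. There is no depth.
- env.close_job(): hands the job in, once; it reports no verdict.
The state is a dict: "time_s": time; "joint_positions": joint angles; "qd": joint speeds; "joint_torque": joint torques, N m; "eef_pos": TCP position; "orientation": TCP orientation; "force": force on the tool from outside, world axes, zero at the start; "moment": the same for the moment, N m; "opening": opening from 0.0 (shut) to 1.0 (fully open).
Only numpy, scipy, OpenCV 4.12 (cv2) and the standard library are available. Lean on these libraries where they do the work, as an engineer would, in place of code of your own. Each camera call takes 0.05 s, during which the arm holds its last target.

## Working session

There is one attempt and no reset: what is moved stays moved. The work goes in short steps, Python scripts to look and compute and a tool call to move; the robot and the scene stay as the last step left them, time stands still between calls to the robot, and variables do not carry over. Pictures are saved under pics/ and viewed, and the job is handed in when it is done.

Besides the shell and the picture viewer there is one more tool, called by a JSON object that holds its "op" and its "data", one argument or row to a line. play_rows: Moves the arm, as the interface text tells. Its arguments: {"type":"object","properties":{"increments":{"type":"array"},"claw":{"type":"number"}},"required":["increments"]}

```bash
mkdir -p pics; ls
python3 - <<'E'
from cell import env
import cv2, numpy as np
s=env.get_state(); print({k:np.round(v,3).tolist() for k,v in s.items()}); print(env.tcp_to_tips)
for n in ["scene","top","wrist"]:
    c=env.camera(n); cv2.imwrite(f"pics/{n}0.png",c["pixels"][:,:,::-1])
    print(n,{k:np.round(v,4).tolist() for k,v in c.items() if k!="pixels"})
E
```

```text
pics
{'time_s': 0.0, 'joint_positions': [-1.436, 0.277, 1.506, 0.0, 1.361, -0.121], 'qd': [-0.001, -0.0, 0.0, -0.0, -0.001, 0.001], 'joint_torque': [0.001, -41.676, -24.581, -0.0, 0.011, -0.0], 'eef_pos': [145.419, -555.798, 249.415], 'orientation': [[0.967, 0.253, -0.0], [0.253, -0.967, 0.002], [0.0, -0.002, -1.0]], 'force': [0.148, -0.029, 0.425], 'moment': [-0.05, -0.067, -0.014], 'opening': 0.999}
19.0
scene {'fx': 541.6063, 'fy': 541.6063, 'cx': 322.9643, 'cy': 239.2797, 'view': [[-0.6168, -0.7871, -0.0037, 339.595], [-0.679, 0.5345, -0.5033, 458.5059], [0.3981, -0.3079, -0.8641, 1279.4518], [0.0, 0.0, 0.0, 1.0]]}
top {'fx': 521.4521, 'fy': 521.4521, 'cx': 316.0961, 'cy': 244.5559, 'view': [[0.0283, -0.9995, 0.0102, 7.7535], [-0.9963, -0.029, -0.0809, 552.6136], [0.0811, -0.0079, -0.9967, 1475.0031], [0.0, 0.0, 0.0, 1.0]]}
wrist {'fx': 371.6483, 'fy': 371.6483, 'cx': 319.317, 'cy': 235.353, 'hand_eye': [[0.0008, -0.9613, -0.2756, 68.5632], [1.0, 0.0007, 0.0003, -1.2127], [-0.0001, -0.2756, 0.9613, -124.0037], [0.0, 0.0, 0.0, 1.0]]}
```

View pics/scene0.png

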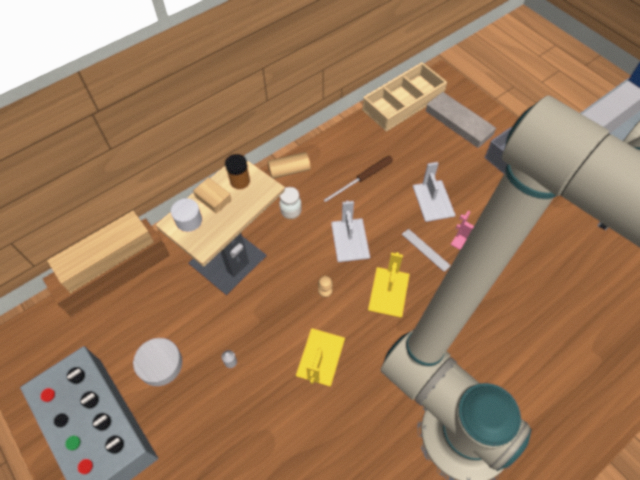

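View pics/top0.png

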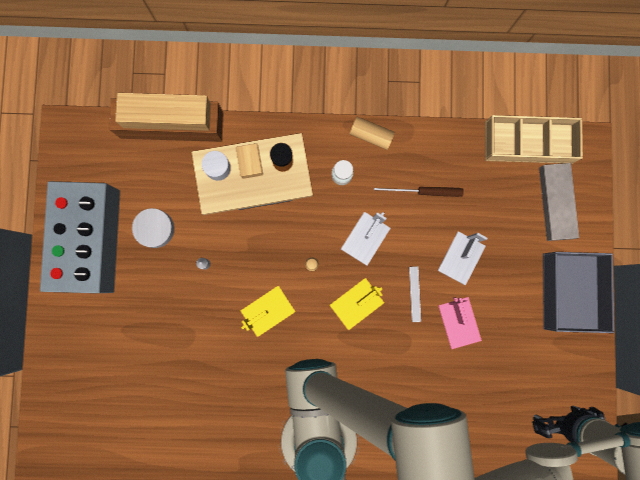

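View pics/wrist0.png

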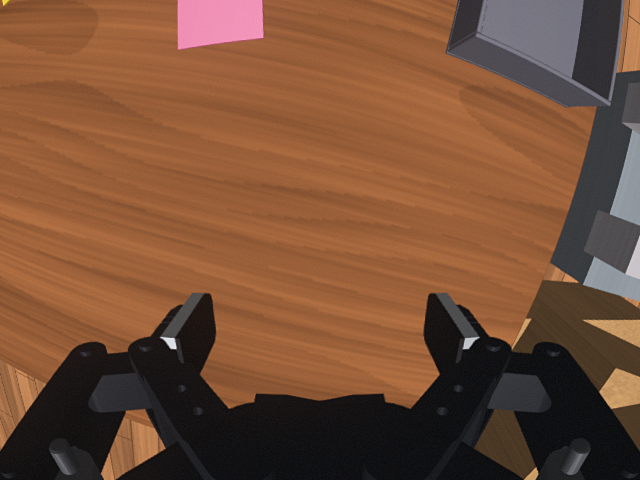

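Run:
```python
import cv2, numpy as np
t=cv2.imread("pics/top0.png"); s=cv2.imread("pics/scene0.png")
a=cv2.resize(t[190:300,325:505],(720,440),interpolation=cv2.INTER_CUBIC)
b=cv2.resize(s[150:270,320:465],None,fx=4,fy=4,interpolation=cv2.INTER_CUBIC)
cv2.imwrite("pics/ca.png",a);cv2.imwrite("pics/cb.png",b)
c=cv2.resize(s[220:300,180:280],(800,640)[:2],interpolation=cv2.INTER_CUBIC)
cv2.imwrite("pics/cc.png",cv2.resize(c,(750,600)))
```

```text
(no output)
```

View pics/ca.png

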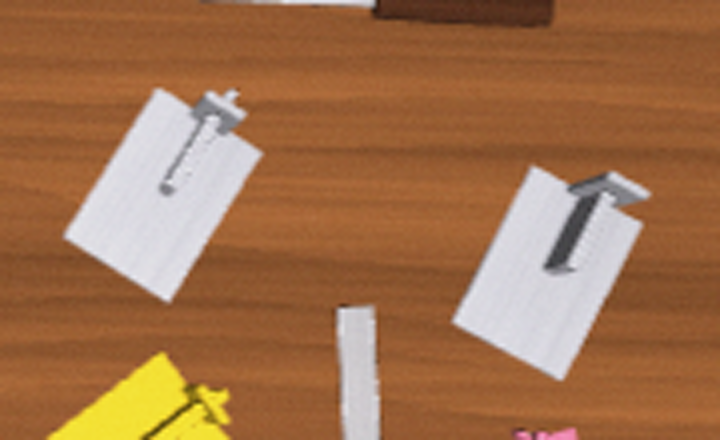

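View pics/cb.png

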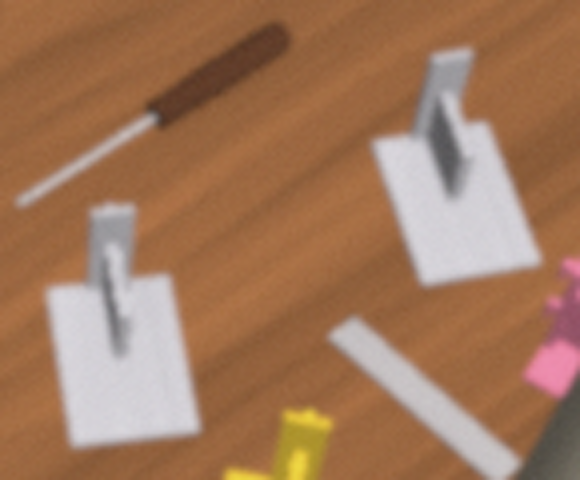

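View pics/cc.png

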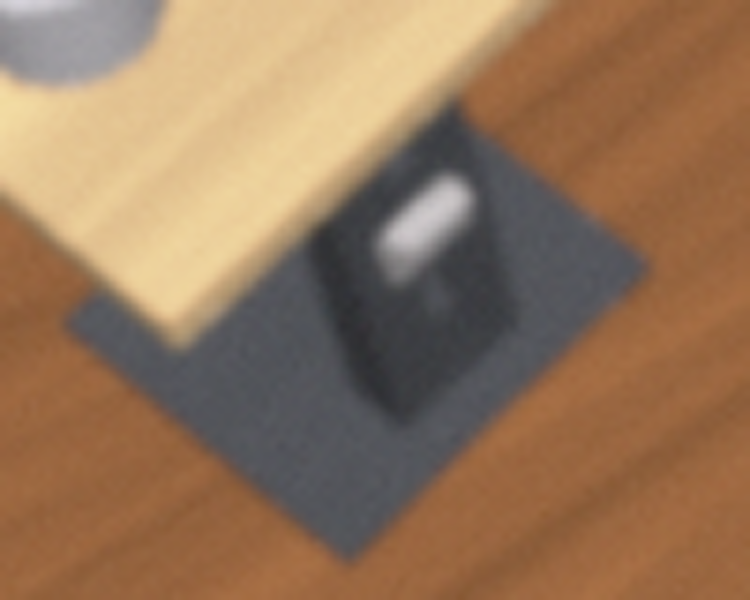

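```bash
cat > h.py <<'E'
import numpy as np, cv2
from scipy.optimize import least_squares
CAM={"scene":(541.6063,322.9643,239.2797,np.array([[-0.6168,-0.7871,-0.0037,339.595],[-0.679,0.5345,-0.5033,458.5059],[0.3981,-0.3079,-0.8641,1279.4518]])),
"top":(521.4521,316.0961,244.5559,np.array([[0.0283,-0.9995,0.0102,7.7535],[-0.9963,-0.029,-0.0809,552.6136],[0.0811,-0.0079,-0.9967,1475.0031]]))}
WF,WCX,WCY=371.6483,319.317,235.353
HE=np.array([[0.0008,-0.9613,-0.2756,68.5632],[1.0,0.0007,0.0003,-1.2127],[-0.0001,-0.2756,0.9613,-124.0037],[0,0,0,1.]])
def proj(cam,P):
    P=np.atleast_2d(P); f,cx,cy,V=CAM[cam]; c=P@V[:,:3].T+V[:,3]
    return np.c_[f*c[:,0]/c[:,2]+cx,f*c[:,1]/c[:,2]+cy]
def wproj(P,pos,R):
    P=np.atleast_2d(P); T=np.eye(4);T[:3,:3]=R;T[:3,3]=pos
    M=np.linalg.inv(T@HE); c=P@M[:3,:3].T+M[:3,3]
    r=np.linalg.norm(c[:,:2],axis=1); th=np.arctan2(r,c[:,2]); k=WF*th/np.maximum(r,1e-9)
    return np.c_[c[:,0]*k+WCX,c[:,1]*k+WCY]
def wray(u,pos,R):
    d=np.array([u[0]-WCX,u[1]-WCY]); r=np.hypot(*d); th=r/WF
    v=np.array([*(d/r*np.sin(th)),np.cos(th)]); T=np.eye(4);T[:3,:3]=R;T[:3,3]=pos
    M=T@HE; return M[:3,3],M[:3,:3]@v
def wplane(u,z,pos,R):
    o,d=wray(u,pos,R); return o+d*(z-o[2])/d[2]
def ray(cam,u):
    f,cx,cy,V=CAM[cam]; d=V[:,:3].T@np.array([(u[0]-cx)/f,(u[1]-cy)/f,1]); o=-V[:,:3].T@V[:,3]; return o,d
def onz(cam,u,z):
    o,d=ray(cam,u); return o+d*(z-o[2])/d[2]
def pts(pose,L):
    x,y,a=pose[:3]; c,s=np.cos(a),np.sin(a); L=np.atleast_2d(L).astype(float)
    return np.c_[x+c*L[:,0]-s*L[:,1],y+s*L[:,0]+c*L[:,1],L[:,2]]
def fit(obs,x0):
    # obs list of (cam,uv,local pt)
    def res(p): return np.concatenate([(proj(c,pts(p,l))[0]-u) for c,u,l in obs])
    r=least_squares(res,x0,loss='soft_l1'); return r.x,res(r.x).reshape(-1,2)
E
python3 - <<'E'
from h import *
np.set_printoptions(suppress=True,precision=2)
L=[[65,45,4],[65,-45,4],[-65,-45,4],[-65,45,4]]
T=[(364.5,212),(390.5,228.2),(367,265.5),(341.2,249.2)]
S=[(331.5,222),(362,218.75),(370,258.25),(338.5,261.75)]
for o in ([("top",u,l) for u,l in zip(T,L)],[("scene",u,l) for u,l in zip(S,L)]):
    p,r=fit(o,[500,-100,-.5]);print("tray",p,r.ravel())
p,r=fit([("top",u,l) for u,l in zip(T,L)]+[("scene",u,l) for u,l in zip(S,L)],[500,-100,-.5]);print("tray",p,r.ravel())
# shelf front upper corners
fl=[-70,130,323];fr=[-70,-130,323]
a=onz("top",(201,214),323);b=onz("top",(313,195),323);print(a,b)
# base plate corners in scene crop: scale 7.5, off 180,220
def c(u): return (180+u[0]/7.5,220+u[1]/7.5)
for u in [(350,560),(650,265),(70,320)]: print(c(u),onz("scene",c(u),8))
for u in [(203,264)]: print("centre",onz("top",u,40))
for u in [(229,357)]: print("centre",onz("scene",u,40))
E
```

```text
tray [ 575.1  -120.8    -0.54] [ 0.   -0.24  0.15 -0.05  0.15  0.28 -0.32  0.01]
tray [ 576.14 -119.49   -0.53] [ 0.07  0.42  0.16  0.1   0.07 -0.43 -0.3  -0.05]
tray [ 575.63 -120.16   -0.53] [-0.28 -0.42 -0.09 -0.29 -0.    0.09 -0.51 -0.12  0.42  0.36  0.53  0.13
  0.31 -0.38 -0.09 -0.1 ]
[590.44 292.44 323.  ] [642.33  36.38 323.  ]
(226.66666666666666, 294.6666666666667) [648.44 251.52   8.  ]
(266.6666666666667, 255.33333333333334) [680.43  98.02   8.  ]
(189.33333333333334, 262.6666666666667) [794.19 280.01   8.  ]
centre [486.38 341.29  40.  ]
centre [488.31 342.58  40.  ]
```

```bash
cat >> h.py <<'E'
from scipy.spatial.transform import Rotation as Rn
def toolR(yaw,tilt):
    f=np.array([np.cos(yaw),np.sin(yaw),0]);u=np.array([0,0,1.])
    z=f*np.sin(tilt)-u*np.cos(tilt); x=-(f*np.cos(tilt)+u*np.sin(tilt))
    return np.c_[x,np.cross(z,x),z]
def plan(pos,R,n=None):
    from cell import env
    s=env.get_state(); p0=np.array(s["eef_pos"]);R0=np.array(s["orientation"])
    d=R0.T@(np.array(pos)-p0); rv=np.degrees(Rn.from_matrix(R0.T@R).as_rotvec())
    nn=max(np.linalg.norm(d)/60,np.linalg.norm(rv)/10.5)
    print("t",s["time_s"],"meas",p0.round(1),"F",np.round(s["force"],1),"open",round(s["opening"],3))
    print("shift",d.round(1),"turn",rv.round(2),"min rows",round(nn,1))
    n=n or int(np.ceil(nn))
    for i in range(1,n+1): print((d*i/n).round(1).tolist()+(rv*i/n).round(1).tolist())
UP=[684.5,178.8,.204]; TR=[575.6,-120.2,-.535]
E
python3 - <<'E'
from h import *
R=toolR(TR[2],np.radians(40)); g=pts(TR,[22,0,45])[0]
plan(g-170*R[:,2],R)
E
```

```text
t 0.15 meas [ 145.4 -555.9  249.6] F [-0.1 -0.9 -0.6] open 0.995
shift [ 465.  -374.7   75. ] turn [ -46.61  -19.54 -127.97] min rows 13.1
[33.2, -26.8, 5.4, -3.3, -1.4, -9.1]
[66.4, -53.5, 10.7, -6.7, -2.8, -18.3]
[99.6, -80.3, 16.1, -10.0, -4.2, -27.4]
[132.9, -107.0, 21.4, -13.3, -5.6, -36.6]
[166.1, -133.8, 26.8, -16.6, -7.0, -45.7]
[199.3, -160.6, 32.1, -20.0, -8.4, -54.8]
[232.5, -187.3, 37.5, -23.3, -9.8, -64.0]
[265.7, -214.1, 42.9, -26.6, -11.2, -73.1]
[298.9, -240.9, 48.2, -30.0, -12.6, -82.3]
[332.2, -267.6, 53.6, -33.3, -14.0, -91.4]
[365.4, -294.4, 58.9, -36.6, -15.4, -100.6]
[398.6, -321.1, 64.3, -40.0, -16.7, -109.7]
[431.8, -347.9, 69.6, -43.3, -18.1, -118.8]
[465.0, -374.7, 75.0, -46.6, -19.5, -128.0]
```

{"op": "play_rows", "data": {
  "increments": [33, -27, 5, -3.3, -1.4, -9.1, 66, -54, 11, -6.7, -2.8, -18.3, 100, -80, 16, -10, -4.2, -27.4, 133, -107, 21, -13.3, -5.6, -36.6, 166, -134, 27, -16.6, -7, -45.7],
  "claw": 1
}}

```text
time_s: 0.78
eef_pos: [272.8, -383.3, 223.1]
orientation: [[0.493, 0.866, 0.079], [0.842, -0.453, -0.293], [-0.218, 0.211, -0.953]]
force: [-0.2, 0.3, -0.0]
opening: 1.003
```

Run:
```python
from h import *
R=toolR(TR[2],np.radians(40)); g=pts(TR,[22,0,45])[0]
plan(g-170*R[:,2],R)
```

```text
t 0.775 meas [ 272.8 -383.3  223.1] F [-0.2  0.3 -0. ] open 1.003
shift [381.8  47.8 -26.5] turn [-29.89 -12.45 -81.97] min rows 8.4
[42.4, 5.3, -2.9, -3.3, -1.4, -9.1]
[84.8, 10.6, -5.9, -6.6, -2.8, -18.2]
[127.3, 15.9, -8.8, -10.0, -4.2, -27.3]
[169.7, 21.3, -11.8, -13.3, -5.5, -36.4]
[212.1, 26.6, -14.7, -16.6, -6.9, -45.5]
[254.5, 31.9, -17.7, -19.9, -8.3, -54.6]
[296.9, 37.2, -20.6, -23.2, -9.7, -63.8]
[339.4, 42.5, -23.6, -26.6, -11.1, -72.9]
[381.8, 47.8, -26.5, -29.9, -12.5, -82.0]
```

{"op": "play_rows", "data": {
  "increments": [42, 5, -3, -3.3, -1.4, -9.1, 85, 11, -6, -6.6, -2.8, -18.2, 127, 16, -9, -10, -4.2, -27.3, 170, 21, -12, -13.3, -5.5, -36.4, 212, 27, -15, -16.6, -6.9, -45.5]
}}

```text
time_s: 1.4
eef_pos: [400.2, -213.1, 197.3]
orientation: [[-0.233, 0.912, 0.337], [0.834, 0.365, -0.414], [-0.5, 0.184, -0.846]]
force: [0.3, -0.7, -0.3]
opening: 0.997
```

Run:
```python
from h import *
R=toolR(TR[2],np.radians(40)); g=pts(TR,[22,0,45])[0]
plan(g-170*R[:,2],R,5)
```

```text
t 1.4 meas [ 400.2 -213.1  197.3] F [ 0.3 -0.7 -0.3] open 0.997
shift [102.2 137.7  -4.4] turn [-13.27  -5.55 -36.46] min rows 3.7
[20.4, 27.5, -0.9, -2.7, -1.1, -7.3]
[40.9, 55.1, -1.8, -5.3, -2.2, -14.6]
[61.3, 82.6, -2.6, -8.0, -3.3, -21.9]
[81.8, 110.1, -3.5, -10.6, -4.4, -29.2]
[102.2, 137.7, -4.4, -13.3, -5.6, -36.5]
```

{"op": "play_rows", "data": {
  "increments": [25, 34, -1, -3.3, -1.4, -9.1, 51, 69, -2, -6.6, -2.8, -18.2, 77, 103, -3, -10, -4.2, -27.3, 102, 138, -4, -13.3, -5.6, -36.5, 102, 138, -4, -13.3, -5.6, -36.5]
}}

```text
time_s: 2.02
eef_pos: [501.9, -76.2, 174.6]
orientation: [[-0.659, 0.51, 0.552], [0.392, 0.86, -0.327], [-0.642, 0.001, -0.767]]
force: [-0.1, -0.3, -0.2]
opening: 0.997
```

Run:
```python
from h import *
from cell import env
s=env.get_state();c=env.camera("wrist");im=c["pixels"][:,:,::-1].copy();cv2.imwrite("pics/w1raw.png",im)
p=np.array(s["eef_pos"]);R=np.array(s["orientation"]); np.savez("w1.npz",p=p,R=R)
L=[[65,45,4],[65,-45,4],[-65,-45,4],[-65,45,4],[0,0,64],[59,0,64],[22,0,45],[62,15,100],[62,-15,100],[72,0,88]]
for q in wproj(pts(TR,L),p,R): cv2.circle(im,tuple(int(v) for v in q.round()),3,(0,0,255),1)
cv2.imwrite("pics/w1.png",im); print(s["time_s"],p.round(1),s["joint_positions"])
```

```text
2.025 [501.9 -76.2 174.6] [-0.10569673  0.0513243   2.25054326 -0.97426081  0.32857248 -0.2839606 ]
```

View pics/w1.png

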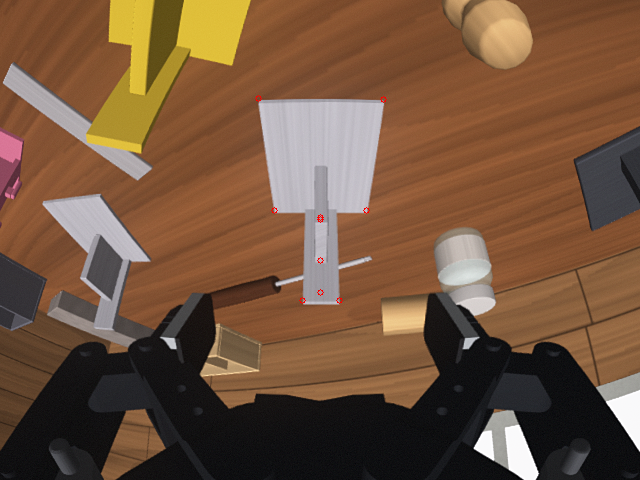

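Run:
```python
from h import *
R=toolR(TR[2],np.radians(40)); g=pts(TR,[22,0,45])[0]
plan(g,R,5)
```

```text
t 2.075 meas [501.1 -77.3 174.7] F [-0.8 -0.1 -0.2] open 1.001
shift [  0.5   1.4 168.8] turn [-0.12 -0.09 -0.18] min rows 2.8
[0.1, 0.3, 33.8, -0.0, -0.0, -0.0]
[0.2, 0.6, 67.5, -0.0, -0.0, -0.1]
[0.3, 0.8, 101.3, -0.1, -0.1, -0.1]
[0.4, 1.1, 135.0, -0.1, -0.1, -0.1]
[0.5, 1.4, 168.8, -0.1, -0.1, -0.2]
```

{"op": "play_rows", "data": {
  "increments": [0, 0, 45, 0, 0, 0, 0, 1, 90, 0, 0, 0, 0, 1, 130, 0, 0, 0, 0, 1, 160, 0, 0, 0, 0, 1, 169, 0, 0, -0.2]
}}

```text
time_s: 2.7
eef_pos: [608.4, -138.9, 83.1]
orientation: [[-0.695, 0.513, 0.504], [0.416, 0.859, -0.3], [-0.586, 0.001, -0.81]]
force: [-1.3, -0.6, -0.5]
opening: 1.002
```

Run:
```python
from h import *
from cell import env
R=toolR(TR[2],np.radians(40)); g=pts(TR,[22,0,45])[0]
plan(g,R,1)
s=env.get_state();c=env.camera("wrist");im=c["pixels"][:,:,::-1].copy()
p=np.array(s["eef_pos"]);R=np.array(s["orientation"]); print(np.round(s["joint_positions"],2))
L=[[65,45,4],[65,-45,4],[-65,-45,4],[-65,45,4],[0,5,64],[0,-5,64],[59,5,64],[59,-5,64],[22,0,45],[62,15,100],[62,-15,100],[72,0,88]]
for q in wproj(pts(TR,L),p,R): cv2.circle(im,tuple(int(v) for v in q.round()),3,(0,0,255),1)
cv2.imwrite("pics/w2.png",im)
```

```text
t 2.7 meas [ 608.4 -138.9   83.1] F [-1.3 -0.6 -0.5] open 1.002
shift [35.2 -0.7 21.6] turn [-0.06 -4.13 -0.19] min rows 0.7
[35.2, -0.7, 21.6, -0.1, -4.1, -0.2]
[-0.24  0.35  2.12 -1.18  0.19 -0.16]
```

View pics/w2.png

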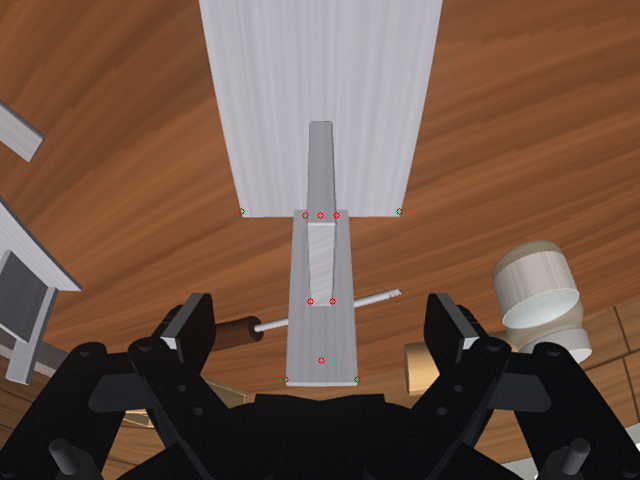

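```bash
cat > fk.py <<'E'
import numpy as np
from scipy.optimize import least_squares
from scipy.spatial.transform import Rotation as Rn
def ry(a): return Rn.from_euler('y',a).as_matrix()
def rz(a): return Rn.from_euler('z',a).as_matrix()
def fk(q,P):
    a1,h,L2,e,L3,d,b=P
    A=rz(q[0]);B=A@ry(q[1]);C=B@ry(q[2]);D=C@rz(q[3]);E=D@ry(q[4]);F=E@rz(q[5]+np.pi/2)
    p=A@[a1,0,h]+B@[0,0,L2]+C@[e,0,L3]+E@[b,0,d]
    return p,F
E
python3 - <<'E'
from fk import *
from cell import env
np.set_printoptions(suppress=True,precision=3)
s=env.get_state(); 
D=[([-1.436,0.2765,1.5055,0,1.361,-.121],[145.45,-556.,249.8]),([-0.10569673,0.0513243,2.25054326,-0.97426081,0.32857248,-0.2839606],[501.9,-76.2,174.6]),(s["joint_positions"],s["eef_pos"])]
print(np.array(s["orientation"])); print(fk(s["joint_positions"],[0]*7)[1])
print(fk(D[0][0],[0]*7)[1])
r=least_squares(lambda P:np.concatenate([fk(q,P)[0]-p for q,p in D]),[0,200,400,0,400,200,0]); print(r.x,r.fun)
r=least_squares(lambda P:np.concatenate([fk(q,[P[0],P[1],P[2],0,P[3],P[4],0])[0]-p for q,p in D]),[0,200,400,400,200]); print(r.x,r.fun)
E
```

```text
[[-0.696  0.512  0.504]
 [ 0.416  0.859 -0.299]
 [-0.586  0.001 -0.81 ]]
[[-0.696  0.512  0.504]
 [ 0.416  0.859 -0.299]
 [-0.586  0.001 -0.81 ]]
[[ 0.967  0.253 -0.   ]
 [ 0.253 -0.967  0.001]
 [ 0.    -0.001 -1.   ]]
[ 13.647 -31.337 583.668 -44.557 337.851 253.232 -58.21 ] [-68.779  -9.345  -0.211   0.237   0.781   0.857  -0.366  -0.775  -0.646]
[185.145 -44.521 506.68  274.083 145.482] [-65.992 -29.889  -9.826  -8.703 -15.18   -7.676 -21.722 -31.018  17.503]
```

Run:
```python
from fk import *
import fk as F
from cell import env
np.set_printoptions(suppress=True,precision=3)
s=env.get_state(); 
D=[([-1.436,0.2765,1.5055,0,1.361,-.121],[145.45,-556.,249.8]),([-0.10569673,0.0513243,2.25054326,-0.97426081,0.32857248,-0.2839606],[501.5,-76.6,174.7]),(s["joint_positions"],s["eef_pos"])]
def gen(q,P):
    a1,h,L2,L3,d,ca,ce=P
    A=rz(q[0]);B=A@ry(q[1]);C=B@ry(q[2]);Dm=C@rz(q[3]);E=Dm@ry(q[4])
    return A@[a1,ca,h]+B@[0,0,L2]+C@[0,0,L3]+E@[0,ce,d]
for m in ([1,1,1,1,1,1,0],[1,1,1,1,1,0,1],[0,1,1,1,1,1,1],[0,1,1,1,1,1,0]):
    r=least_squares(lambda P:np.concatenate([gen(q,np.array(P)*m)-p for q,p in D]+[[0.001*P[0]]]),[0,200,400,400,200,50,0]); print(m,r.x,r.fun)
```

```text
[1, 1, 1, 1, 1, 1, 0] [ 38.765  35.865 596.449 371.277 277.585  59.358   0.   ] [-10.805   4.869   4.441   1.873   8.367  -3.943   5.51    0.227  -0.498
   0.039]
[1, 1, 1, 1, 1, 0, 1] [176.116   6.784 573.285 253.008 258.371  11.445  76.211] [  7.967  -8.14   -2.917  -4.495  -2.436  -9.395 -10.818 -23.403  12.312
   0.176]
[0, 1, 1, 1, 1, 1, 1] [  0.     42.907 631.967 397.594 306.715  60.62    4.602] [-5.447  9.005 11.005 -1.418  4.766 -4.175  7.75  -2.317 -6.831  0.   ]
[0, 1, 1, 1, 1, 1, 0] [  0.     42.619 627.095 398.899 302.189  62.945   0.   ] [-7.711  8.746 10.283 -0.699  5.643 -3.894  8.01  -1.011 -6.389  0.   ]
```

Run:
```python
from h import *
from cell import env
s=env.get_state(); import json; json.dump([[list(s["joint_positions"]),list(s["eef_pos"])]],open("fk.json","w"))
R=toolR(TR[2],np.radians(31)); g=pts(TR,[12,0,36])[0]
plan(g-70*R[:,2],R,1)
```

```text
t 2.75 meas [ 608.5 -138.6   83. ] F [0.3 0.9 0.9] open 1.003
shift [ 42.4  -1.1 -46.7] turn [-0.03  4.86 -0.16] min rows 1.1
[42.4, -1.1, -46.7, -0.0, 4.9, -0.2]
```

{"op": "play_rows", "data": {
  "increments": [21, -0.5, -23, 0, 2.4, 0, 42, -1, -47, 0, 4.9, -0.2, 42, -1, -47, 0, 4.9, -0.2]
}}

```text
time_s: 3.12
eef_pos: [552.4, -105.7, 98.4]
orientation: [[-0.738, 0.509, 0.444], [0.436, 0.861, -0.262], [-0.515, 0.001, -0.857]]
force: [1.1, 0.5, 0.7]
opening: 1.004
```

Run:
```python
from h import *
from cell import env
s=env.get_state(); import json; D=json.load(open("fk.json"));D.append([list(s["joint_positions"]),list(s["eef_pos"])]);json.dump(D,open("fk.json","w"))
R=toolR(TR[2],np.radians(31)); g=pts(TR,[12,0,36])[0]
plan(g-70*R[:,2],R,1);print(np.round(s["joint_positions"],3))
```

```text
t 3.125 meas [ 552.4 -105.7   98.4] F [1.1 0.5 0.7] open 1.004
shift [-1.6 -0.7  3.7] turn [0.07 0.02 0.05] min rows 0.1
[-1.6, -0.7, 3.7, 0.1, 0.0, 0.0]
[-0.213  0.249  2.156 -0.651  0.271 -0.66 ]
```

Run:
```python
from fk import *
import json
np.set_printoptions(suppress=True,precision=2)
D=[([-1.436,0.2765,1.5055,0,1.361,-.121],[145.45,-556.,249.8]),([-0.10569673,0.0513243,2.25054326,-0.97426081,0.32857248,-0.2839606],[501.5,-76.6,174.7])]+json.load(open("fk.json"))
N=["a1","ca","h","L2x","L2","L3x","L3","b","ce","d"]
def gen(q,P):
    a1,ca,h,e2,L2,e,L3,b,ce,d=P
    A=rz(q[0]);B=A@ry(q[1]);C=B@ry(q[2]);Dm=C@rz(q[3]);E=Dm@ry(q[4])
    return A@[a1,ca,h]+B@[e2,0,L2]+C@[e,0,L3]+E@[b,ce,d]
reg=np.array([.02,.02,0.002,.05,.002,.02,.002,.02,.02,.002])*3; x0=np.array([0,0,250,0,450,0,400,0,0,280.])
r=least_squares(lambda P:np.concatenate([gen(q,P)-p for q,p in D]+[reg*(P-x0)]),x0)
print(dict(zip(N,r.x.round(1)))); print(r.fun[:12].reshape(-1,3))
np.save("P.npy",r.x)
```

```text
{'a1': np.float64(1.3), 'ca': np.float64(66.9), 'h': np.float64(131.0), 'L2x': np.float64(1.3), 'L2': np.float64(629.0), 'L3x': np.float64(56.8), 'L3': np.float64(416.8), 'b': np.float64(-0.7), 'ce': np.float64(2.2), 'd': np.float64(342.9)}
[[-0.31  0.25  0.19]
 [-0.04  0.45 -0.28]
 [-0.32 -0.47 -0.33]
 [ 0.59 -0.01  0.43]]
```

```bash
cat >> fk.py <<'E'
PP=np.load("P.npy")
LO=np.array([-2.89,-.75,.22,-1.18,.11,-2.7]);HI=np.array([2.89,2.08,2.7,4.32,2.71,2.7])
def fkp(q,P=PP):
    a1,ca,h,e2,L2,e,L3,b,ce,d=P
    A=rz(q[0]);B=A@ry(q[1]);C=B@ry(q[2]);Dm=C@rz(q[3]);E=Dm@ry(q[4])
    return A@[a1,ca,h]+B@[e2,0,L2]+C@[e,0,L3]+E@[b,ce,d], E@rz(q[5]+np.pi/2)
def ik(p,R,q0=[-.2,.25,2.15,-.6,.3,-.6]):
    def f(q):
        x,Q=fkp(q); return np.r_[(x-p),200*Rn.from_matrix(Q.T@R).as_rotvec()]
    r=least_squares(f,q0,bounds=(LO-1.5,HI+1.5)); return r.x,np.abs(r.fun).max()
E
python3 - <<'E'
from h import *; from fk import ik
np.set_printoptions(suppress=True,precision=2)
for t in (31,33,35,38,40):
    for nm,P0,z in (("grasp",TR,0),):
        R=toolR(P0[2],np.radians(t)); print(t,nm,*ik(pts(P0,[12,0,36])[0],R))
    for nm,dx,z in (("pre",-90,150),("hook",-75,145),("home",-65,130)):
        R=toolR(UP[2],np.radians(t)); print(t,nm,*ik(pts(UP,[dx+12,0,36+z])[0],R,[.2,.25,2.15,-.3,.3,-1]))
E
```

```text
31 grasp [-0.24  0.4   2.15 -1.17  0.16 -0.15] 2.8421709430404007e-13
31 pre [ 0.13  0.19  1.93  0.08  0.47 -1.71] 1.7053025658242404e-13
31 hook [ 0.13  0.22  1.91  0.08  0.47 -1.7 ] 1.1368683772161603e-13
31 home [ 0.14  0.25  1.91  0.08  0.44 -1.71] 2.2737367544323206e-13
33 grasp [-0.23  0.41  2.18 -1.56  0.16  0.24] 7.105427357601002e-14
33 pre [ 0.13  0.19  1.96  0.1   0.42 -1.72] 3.979039320256561e-13
33 hook [ 0.13  0.21  1.94  0.1   0.41 -1.72] 4.547473508864641e-13
33 home [ 0.13  0.25  1.94  0.1   0.38 -1.73] 2.2737367544323206e-13
35 grasp [-0.22  0.41  2.2  -1.9   0.19  0.6 ] 1.1368683772161603e-13
35 pre [ 0.13  0.18  1.99  0.12  0.36 -1.75] 1.1368683772161603e-13
35 hook [ 0.13  0.21  1.97  0.12  0.35 -1.74] 2.2737367544323206e-13
35 home [ 0.13  0.24  1.97  0.13  0.32 -1.75] 3.410605131648481e-13
38 grasp [-0.21  0.42  2.24 -2.25  0.26  0.95] 2.2737367544323206e-13
38 pre [ 0.13  0.18  2.04  0.18  0.27 -1.81] 1.1368683772161603e-13
38 hook [ 0.13  0.2   2.01  0.18  0.27 -1.8 ] 1.7053025658242404e-13
38 home [ 0.13  0.24  2.02  0.2   0.23 -1.82] 1.1368683772161603e-13
40 grasp [-0.2   0.43  2.27 -2.39  0.31  1.1 ] 4.405364961712621e-13
40 pre [ 0.12  0.17  2.07  0.25  0.21 -1.87] 2.8421709430404007e-13
40 hook [ 0.13  0.2   2.04  0.24  0.21 -1.87] 3.410605131648481e-13
40 home [ 0.13  0.23  2.05  0.29  0.17 -1.91] 1.7053025658242404e-13
```

Run:
```python
from h import *; from fk import ik,LO,HI
np.set_printoptions(suppress=True,precision=2)
print("finial",onz("top",(312,265),50),onz("scene",(325.5,285),40),"jar",onz("top",(343,172),85))
for yaw in (-.2,0,.15):
  for x,y in ((560,60),(600,40),(620,0),(640,0),(620,-60),(660,-60)):
    for t in (36,38):
      R=toolR(yaw,np.radians(t)); q,e=ik(pts([x,y,yaw],[12,0,36])[0],R,[.0,.25,2.15,0,.3,-1.3])
      ok=(q>LO+.03).all() and (q<HI-.03).all(); print(yaw,x,y,t,q,ok)
R=toolR(TR[2],np.radians(22)); print(ik(pts(TR,[15,0,40])[0],R))
```

```text
finial [491.98  33.69  50.  ] [495.06  34.78  40.  ] jar [751.82 -45.04  85.  ]
-0.2 560 60 36 [ 0.08  0.4   2.29  0.83 -0.22 -2.16] False
-0.2 560 60 38 [ 0.09  0.41  2.31  0.68 -0.28 -2.  ] False
-0.2 600 40 36 [ 0.02  0.42  2.21  0.88 -0.17 -2.27] False
-0.2 600 40 38 [ 0.03  0.43  2.24  0.68 -0.22 -2.05] False
-0.2 620 0 36 [-0.07  0.44  2.18  0.67 -0.12 -2.13] False
-0.2 620 0 38 [-0.07  0.44  2.2   0.46 -0.18 -1.92] False
-0.2 640 0 36 [-0.07  0.45  2.13  0.85 -0.1  -2.31] False
-0.2 640 0 38 [-0.07  0.46  2.16  0.55 -0.16 -2.01] False
-0.2 620 -60 36 [-0.21  0.43  2.18 -0.07 -0.1  -1.51] False
-0.2 620 -60 38 [-0.21  0.44  2.21 -0.04 -0.17 -1.54] False
-0.2 660 -60 36 [-0.19  0.47  2.09  0.09 -0.04 -1.66] False
-0.2 660 -60 38 [-0.19  0.47  2.12  0.04 -0.11 -1.6 ] False
0 560 60 36 [-0.02  0.39  2.31 -0.08 -0.18 -1.51] False
0 560 60 38 [-0.03  0.4   2.34 -0.06 -0.25 -1.53] False
0 600 40 36 [-0.07  0.41  2.23 -0.32 -0.13 -1.31] False
0 600 40 38 [-0.07  0.42  2.25 -0.23 -0.2  -1.41] False
0 620 0 36 [-0.16  0.43  2.18 -0.79 -0.13 -0.91] False
0 620 0 38 [-0.17  0.44  2.21 -0.
[... 455 characters left out ...]
.59 -0.28 -1.2 ] False
0.15 600 40 36 [-0.14  0.41  2.22 -1.03 -0.2  -0.79] False
0.15 600 40 38 [-0.15  0.42  2.25 -0.82 -0.25 -1.01] False
0.15 620 0 36 [-0.22  0.43  2.17 -1.31 -0.22 -0.58] False
0.15 620 0 38 [-0.23  0.44  2.2  -1.08 -0.26 -0.81] False
0.15 640 0 36 [-0.21  0.45  2.13 -1.42 -0.21 -0.46] False
0.15 640 0 38 [-0.22  0.46  2.16 -1.16 -0.25 -0.72] False
0.15 620 -60 36 [-0.36  0.44  2.16 -1.51 -0.29 -0.49] False
0.15 620 -60 38 [-0.37  0.45  2.18 -1.32 -0.32 -0.69] False
0.15 660 -60 36 [-0.32  0.47  2.08  1.51  0.27 -3.47] False
0.15 660 -60 38 [-0.34  0.48  2.09 -1.45 -0.29 -0.52] False
(array([-0.27,  0.4 ,  2.03, -0.28,  0.36, -1.06]), np.float64(2.2737367544323206e-13))
```

Run:
```python
from h import *; from fk import ik
np.set_printoptions(suppress=True,precision=2)
for t in (29,30,31):
  for x,z in ((10,35),(12,40)): print(t,x,z,ik(pts(TR,[x,0,z])[0],toolR(TR[2],np.radians(t)))[0])
R=toolR(TR[2],np.radians(30)); g=pts(TR,[11,0,37])[0]
for s in (70,45,20,0,): print(s,ik(g-s*R[:,2],R)[0])
plan(g,R,4)
```

```text
29 10 35 [-0.25  0.4   2.13 -0.86  0.18 -0.47]
29 12 40 [-0.25  0.39  2.13 -0.79  0.19 -0.53]
30 10 35 [-0.24  0.4   2.15 -1.02  0.17 -0.31]
30 12 40 [-0.25  0.39  2.14 -0.94  0.18 -0.39]
31 10 35 [-0.24  0.4   2.16 -1.2   0.16 -0.12]
31 12 40 [-0.24  0.39  2.15 -1.11  0.17 -0.22]
70 [-0.22  0.25  2.14 -0.57  0.29 -0.74]
45 [-0.23  0.3   2.14 -0.68  0.24 -0.64]
20 [-0.24  0.36  2.14 -0.83  0.2  -0.49]
0 [-0.24  0.4   2.14 -0.98  0.17 -0.34]
t 3.125 meas [ 552.4 -105.7   98.4] F [1.1 0.5 0.7] open 1.004
shift [-1.2 -0.8 72.3] turn [0.07 1.02 0.05] min rows 1.2
[-0.3, -0.2, 18.1, 0.0, 0.3, 0.0]
[-0.6, -0.4, 36.2, 0.0, 0.5, 0.0]
[-0.9, -0.6, 54.3, 0.1, 0.8, 0.0]
[-1.2, -0.8, 72.3, 0.1, 1.0, 0.0]
```

{"op": "play_rows", "data": {
  "increments": [0, 0, 18, 0, 0.5, 0, -0.5, -0.5, 36, 0, 1, 0, -1, -1, 54, 0, 1, 0, -1, -1, 72, 0, 1, 0, -1, -1, 72, 0, 1, 0]
}}

```text
time_s: 3.75
eef_pos: [586.8, -126.8, 35.2]
orientation: [[-0.748, 0.506, 0.43], [0.438, 0.862, -0.254], [-0.499, -0.001, -0.866]]
force: [-0.0, 0.2, -0.0]
opening: 1.001
```

Run:
```python
from h import *
from cell import env
R=toolR(TR[2],np.radians(30)); g=pts(TR,[11,0,37])[0]
plan(g,R,1)
s=env.get_state();c=env.camera("wrist");im=c["pixels"][:,:,::-1].copy()
p=np.array(s["eef_pos"]);R=np.array(s["orientation"]); print(np.round(s["joint_positions"],2))
L=[[65,45,4],[65,-45,4],[-65,-45,4],[-65,45,4],[0,5,64],[0,-5,64],[59,5,64],[59,-5,64],[11,0,37],[62,15,100],[62,-15,100],[72,0,88]]
for q in wproj(pts(TR,L),p,R): cv2.circle(im,tuple(int(v) for v in q.round()),3,(0,0,255),1)
cv2.imwrite("pics/w3.png",im)
```

```text
t 3.75 meas [ 586.8 -126.8   35.2] F [-0.   0.2 -0. ] open 1.001
shift [ 0.8 -0.  -2.6] turn [ 0.04 -0.05  0.24] min rows 0.0
[0.8, -0.0, -2.6, 0.0, -0.1, 0.2]
[-0.25  0.4   2.14 -0.98  0.17 -0.35]
```

View pics/w3.png

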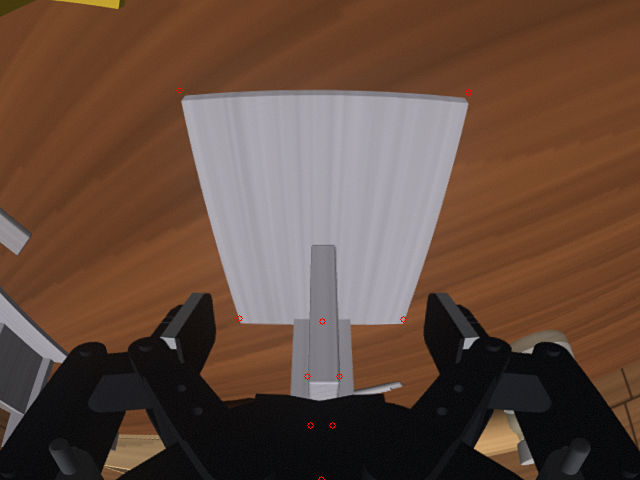

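{"op": "play_rows", "data": {
  "increments": [0.5, 0, -1, 0, 0, 0.2, 0.5, 0, -1, 0, 0, 0.2, 0.5, 0, -1, 0, 0, 0.2, 0.5, 0, -1, 0, 0, 0.2, 0.5, 0, -1, 0, 0, 0.2],
  "claw": 0
}}

```text
time_s: 4.42
eef_pos: [586.2, -125.8, 37.1]
orientation: [[-0.745, 0.509, 0.432], [0.442, 0.861, -0.254], [-0.501, 0.002, -0.866]]
force: [-1.7, 1.6, 4.7]
opening: 0.106
```

Run:
```python
from h import *
from cell import env
R=toolR(TR[2],np.radians(30)); g=pts(TR,[11,0,37])[0]
plan(g,R,1)
s=env.get_state();c=env.camera("wrist");im=c["pixels"][:,:,::-1].copy()
p=np.array(s["eef_pos"]);R=np.array(s["orientation"]); np.savez("grasp.npz",p=p,R=R)
L=[[65,45,4],[65,-45,4],[-65,-45,4],[-65,45,4],[0,5,64],[0,-5,64],[59,5,64],[59,-5,64],[11,0,37],[62,15,100],[62,-15,100],[72,0,88]]
for q in wproj(pts(TR,L),p,R): cv2.circle(im,tuple(int(v) for v in q.round()),3,(0,0,255),1)
cv2.imwrite("pics/w4.png",im)
```

```text
t 4.425 meas [ 586.2 -125.8   37.1] F [-1.7  1.6  4.7] open 0.106
shift [ 0.9 -0.6 -0.4] turn [ 0.1   0.05 -0.02] min rows 0.0
[0.9, -0.6, -0.4, 0.1, 0.0, -0.0]
```

View pics/w4.png

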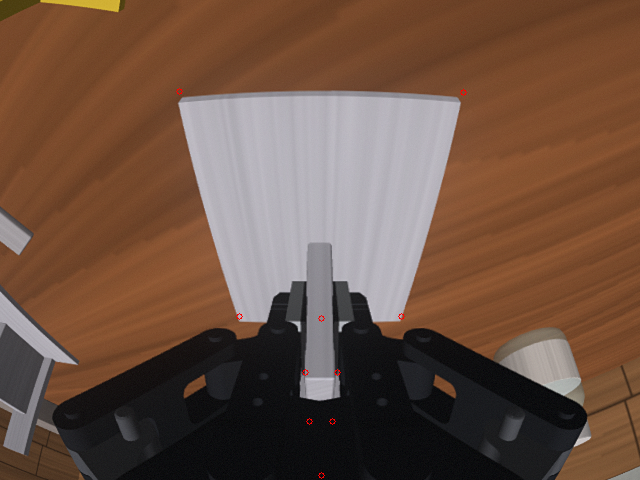

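```bash
cat >> h.py <<'E'
def tray_T(pose,z=0):
    T=np.eye(4);T[:3,:3]=Rn.from_euler('z',pose[2]).as_matrix();T[:3,3]=[pose[0],pose[1],z];return T
def tcp_for(pose,z):
    "tcp pose putting tray at pose,z given grasp"
    g=np.load("grasp.npz");G=np.eye(4);G[:3,:3]=g["R"];G[:3,3]=g["p"]
    M=tray_T(pose,z)@np.linalg.inv(tray_T(TR))@G; return M[:3,3],M[:3,:3]
def up(dx,dy=0): # tray origin pose when tray foot at upright x=dx,y=dy
    q=pts(UP,[dx-65,dy,0])[0]; return [q[0],q[1],UP[2]]
E
python3 - <<'E'
from h import *; from fk import ik
np.set_printoptions(suppress=True,precision=2)
p,R=tcp_for(TR,80);print(p,ik(p,R)[0]);plan(p,R,3)
p,R=tcp_for(up(-80),150);print(p,ik(p,R)[0]);plan(p,R)
E
```

```text
[ 586.18 -125.8   117.07] [-0.25  0.26  2.05 -0.42  0.35 -0.92]
t 4.475 meas [ 586.2 -125.8   37.1] F [-2.6  2.2  5. ] open 0.108
shift [-40.    0.1 -69.2] turn [ 0.  0. -0.] min rows 1.3
[-13.3, 0.0, -23.1, 0.0, 0.0, -0.0]
[-26.7, 0.1, -46.2, 0.0, 0.0, -0.0]
[-40.0, 0.1, -69.2, 0.0, 0.0, -0.0]
[554.1  152.41 187.07] [ 0.12  0.12  2.02  0.09  0.48 -1.72]
t 4.475 meas [ 586.2 -125.8   37.1] F [-2.6  2.2  5. ] open 0.108
shift [  71.7  223.3 -214.3] turn [-21.2    0.08 -36.65] min rows 5.3
[11.9, 37.2, -35.7, -3.5, 0.0, -6.1]
[23.9, 74.4, -71.4, -7.1, 0.0, -12.2]
[35.8, 111.7, -107.1, -10.6, 0.0, -18.3]
[47.8, 148.9, -142.9, -14.1, 0.1, -24.4]
[59.7, 186.1, -178.6, -17.7, 0.1, -30.5]
[71.7, 223.3, -214.3, -21.2, 0.1, -36.7]
```

{"op": "play_rows", "data": {
  "increments": [-5, 0, -9, 0, 0, 0, -20, 0, -35, 0, 0, 0, -40, 0, -69, 0, 0, 0, -40, 0, -69, 0, 0, 0]
}}

```text
time_s: 4.97
eef_pos: [587.5, -126.5, 118.8]
orientation: [[-0.742, 0.511, 0.435], [0.443, 0.86, -0.255], [-0.504, 0.004, -0.864]]
force: [-0.1, -0.6, -4.9]
opening: 0.111
```

Run:
```python
from h import *; from fk import ik
p,R=tcp_for(up(-80),150);plan(p,R)
```

```text
t 4.975 meas [ 587.5 -126.5  118.8] F [-0.1 -0.6 -4.9] open 0.111
shift [ 113.9  223.  -144.6] turn [-21.24   0.32 -36.75] min rows 4.8
[22.8, 44.6, -28.9, -4.2, 0.1, -7.4]
[45.6, 89.2, -57.8, -8.5, 0.1, -14.7]
[68.3, 133.8, -86.8, -12.7, 0.2, -22.1]
[91.1, 178.4, -115.7, -17.0, 0.3, -29.4]
[113.9, 223.0, -144.6, -21.2, 0.3, -36.8]
```

{"op": "play_rows", "data": {
  "increments": [20, 40, -26, -3.8, 0, -6.6, 43, 85, -55, -8.1, 0.1, -14, 67, 130, -84, -12.3, 0.2, -21.4, 90, 176, -114, -16.7, 0.2, -29, 112, 219, -142, -20.8, 0.3, -36]
}}

```text
time_s: 5.6
eef_pos: [550.1, 148.7, 180.4]
orientation: [[-0.855, -0.193, 0.48], [-0.167, 0.981, 0.097], [-0.49, 0.003, -0.872]]
force: [0.7, -1.4, -4.4]
opening: 0.107
```

Run:
```python
from h import *; from fk import ik
p,R=tcp_for(up(-80),150);plan(p,R,1)
```

```text
t 5.6 meas [550.1 148.7 180.4] F [ 0.7 -1.4 -4.4] open 0.107
shift [-7.3  2.8 -3.5] turn [-0.25 -0.7  -0.52] min rows 0.1
[-7.3, 2.8, -3.5, -0.2, -0.7, -0.5]
```

{"op": "play_rows", "data": {
  "increments": [-7, 3, -3.5, -0.2, -0.7, -0.5, -7, 3, -3.5, -0.2, -0.7, -0.5, -7, 3, -3.5, -0.2, -0.7, -0.5]
}}

```text
time_s: 5.98
eef_pos: [555.8, 150.4, 188.1]
orientation: [[-0.847, -0.197, 0.494], [-0.17, 0.98, 0.1], [-0.504, 0.001, -0.864]]
force: [-0.5, -0.2, -4.2]
opening: 0.107
```

```bash
cat > look.py <<'E'
from h import *
from cell import env
import sys
def look(n,mark=True):
    s=env.get_state();c=env.camera("wrist");im=c["pixels"][:,:,::-1].copy();cv2.imwrite(f"pics/{n}raw.png",im)
    p=np.array(s["eef_pos"]);R=np.array(s["orientation"]);np.savez(n+".npz",p=p,R=R)
    print("t",s["time_s"],p.round(1),"F",np.round(s["force"],1),"op",round(s["opening"],3)); print(np.round(s["joint_positions"],2))
    g=np.load("grasp.npz");G=np.eye(4);G[:3,:3]=g["R"];G[:3,3]=g["p"];W=np.eye(4);W[:3,:3]=R;W[:3,3]=p
    T=W@np.linalg.inv(G)@tray_T(TR); print("tray foot in upright:",end=" ")
    f=T@[65,0,0,1]; a=UP[2]; Ru=Rn.from_euler('z',a).as_matrix(); print((Ru.T@(f[:3]-[UP[0],UP[1],0])).round(1), "yaw err",round(np.arctan2(T[1,0],T[0,0])-a,4),"pitch",round(T[2,0],4),"roll",round(T[2,1],4))
    if mark:
        L=np.array([[65,45,4,1],[65,-45,4,1],[-65,-45,4,1],[-65,45,4,1],[62,15,100,1],[62,-15,100,1]]).T
        for q in wproj((T@L)[:3].T,p,R): cv2.circle(im,tuple(int(v) for v in q.round()),3,(0,0,255),1)
        L=[[0,y,z] for z in (60,110,160,186,210,236,260,286) for y in (-6,6)]+[[-13,y,138] for y in (-15,15)]+[[-70,-130,305],[-70,130,305]]+[[0,-30,200],[0,30,200]]+[[-20,-80,8],[-20,80,8]]
        for q in wproj(pts(UP,L),p,R): cv2.circle(im,tuple(int(v) for v in q.round()),2,(0,255,0),1)
    cv2.imwrite(f"pics/{n}.png",im)
E
python3 -c "
from look import *
look('w5')
c=env.camera('scene');cv2.imwrite('pics/s5.png',c['pixels'][:,:,::-1])
p,R=tcp_for(up(-80),150);plan(p,R,1)"
```

```text
t 5.975 [555.8 150.4 188.1] F [-0.5 -0.2 -4.2] op 0.107
[ 0.12  0.12  2.02  0.09  0.48 -1.72]
tray foot in upright: [-78.6  -2.7 151.3] yaw err -0.0061 pitch 0.0035 roll -0.0005
t 6.075 meas [556.3 150.4 188.8] F [ 1.  -0.9 -3.4] open 0.105
shift [2.4 2.4 0.6] turn [-0.19  0.28 -0.3 ] min rows 0.1
[2.4, 2.4, 0.6, -0.2, 0.3, -0.3]
```

View pics/w5.png

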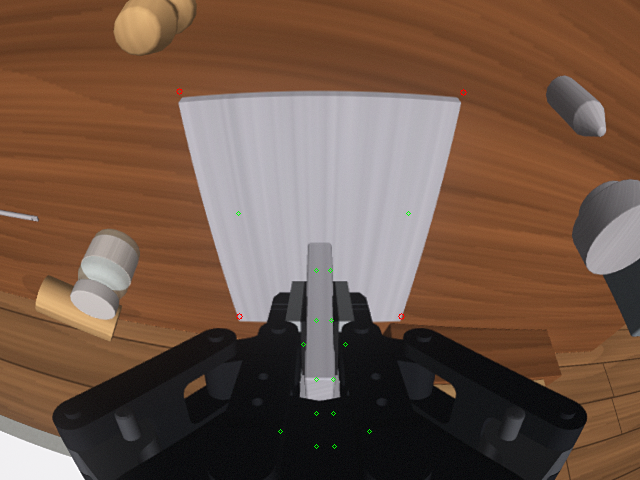

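View pics/s5.png

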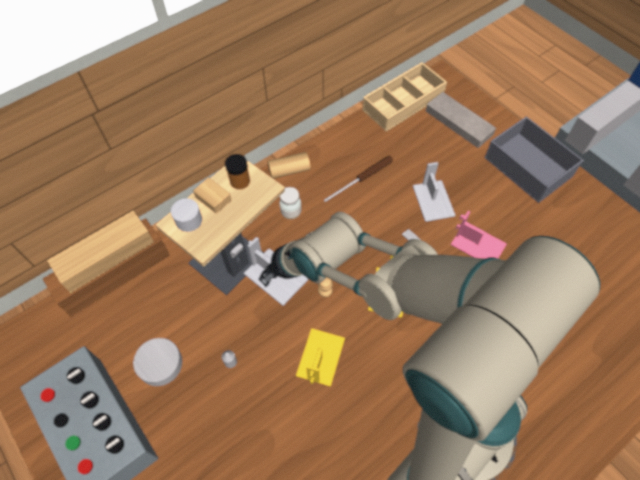

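Run:
```python
import cv2
s=cv2.imread("pics/s5.png");s0=cv2.imread("pics/scene0.png")
cv2.imwrite("pics/c5.png",cv2.resize(s[210:310,185:315],(780,600),interpolation=cv2.INTER_CUBIC))
cv2.imwrite("pics/c0.png",cv2.resize(s0[210:310,185:315],(780,600),interpolation=cv2.INTER_CUBIC))
```

```text
(no output)
```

View pics/c5.png

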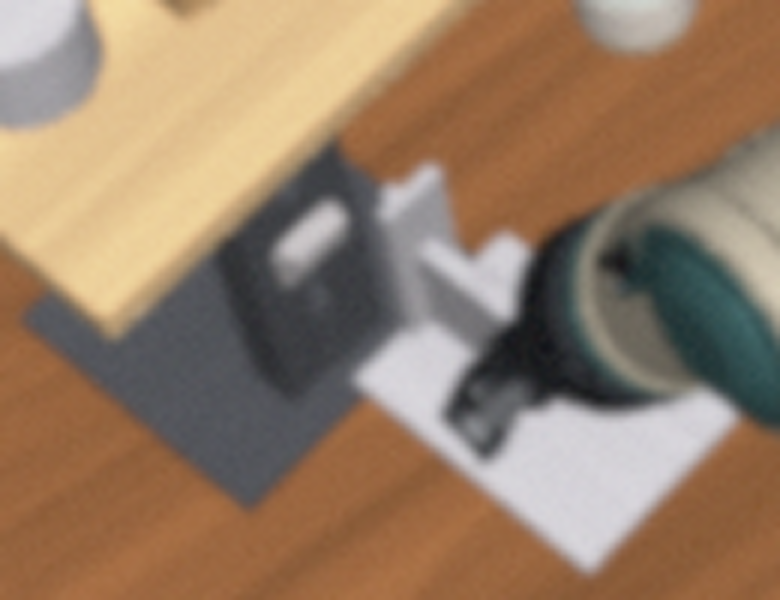

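Run:
```python
from h import *
from fk import ik
np.set_printoptions(suppress=True,precision=2)
p,R=tcp_for(up(-80),150); 
for y in (-130,-160,-190):
    u=up(-95,y); q,R=tcp_for(u,150); print(y,q,ik(q,R)[0])
plan(*tcp_for(up(-110,-170),150))
```

```text
-130 [565.75  22.07 187.07] [-0.21  0.11  2.03  0.4   0.55 -2.28]
-160 [571.83  -7.31 187.07] [-0.28  0.12  2.02  0.44  0.57 -2.37]
-190 [577.9  -36.69 187.07] [-0.34  0.14  2.    0.48  0.6  -2.46]
t 6.075 meas [556.3 150.4 188.8] F [ 1.  -0.9 -3.4] open 0.105
shift [  27.3 -167.8  -14.3] turn [-0.19  0.28 -0.3 ] min rows 2.8
[9.1, -55.9, -4.8, -0.1, 0.1, -0.1]
[18.2, -111.9, -9.5, -0.1, 0.2, -0.2]
[27.3, -167.8, -14.3, -0.2, 0.3, -0.3]
```

{"op": "play_rows", "data": {
  "increments": [7, -40, -4, 0, 0, 0, 16, -95, -8, 0, 0.2, 0, 24, -145, -12, -0.2, 0.3, -0.3, 27, -168, -14, -0.2, 0.3, -0.3, 27, -168, -14, -0.2, 0.3, -0.3]
}}

```text
time_s: 6.7
eef_pos: [560.8, -22.3, 188.1]
orientation: [[-0.847, -0.2, 0.492], [-0.172, 0.98, 0.101], [-0.503, 0.001, -0.864]]
force: [-0.0, 0.1, -4.6]
opening: 0.103
```

```bash
python3 -c "
from look import *
look('w6')"
```

```text
t 6.7 [560.8 -22.3 188.1] F [-0.   0.1 -4.6] op 0.103
[-0.32  0.1   2.03  0.47  0.59 -2.43]
tray foot in upright: [-108.8 -172.6  151.1] yaw err -0.0035 pitch 0.0023 roll -0.0007
```

View pics/w6.png

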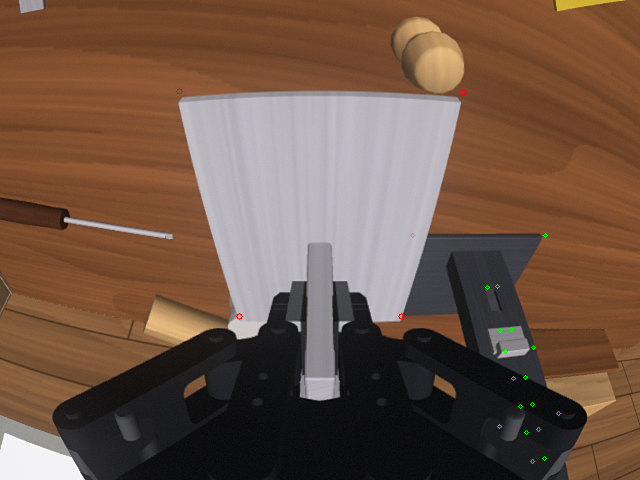

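Run:
```python
import cv2
s=cv2.imread("pics/w6raw.png");s2=cv2.imread("pics/w6.png")
cv2.imwrite("pics/c6.png",cv2.resize(s[225:405,400:600],(800,720),interpolation=cv2.INTER_CUBIC)[:600])
```

```text
(no output)
```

View pics/c6.png

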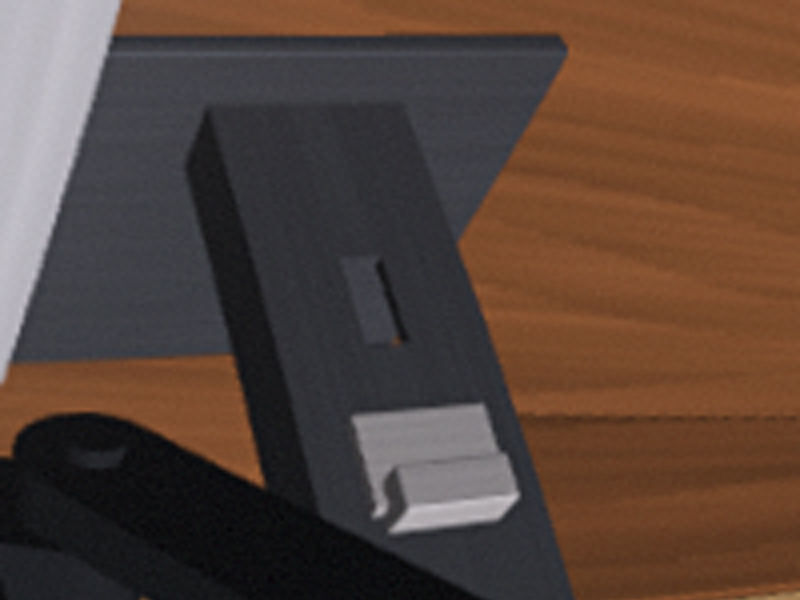

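Run:
```python
import cv2
a=cv2.imread("pics/w1raw.png");b=cv2.imread("pics/w6raw.png")
cv2.imwrite("pics/d1.png",cv2.resize(a[90:315,245:400],None,fx=5,fy=5,interpolation=cv2.INTER_CUBIC)[:600])
cv2.imwrite("pics/d1b.png",cv2.resize(a[195:315,265:385],(600,600),interpolation=cv2.INTER_CUBIC))
x=cv2.resize(b[75:125,165:215],(400,400),interpolation=cv2.INTER_CUBIC);y=cv2.resize(b[75:125,430:480],(400,400),interpolation=cv2.INTER_CUBIC)
import numpy as np
cv2.imwrite("pics/d6.png",np.hstack([x,y]))
cv2.imwrite("pics/d6b.png",cv2.resize(b[235:405,220:420],(700,595),interpolation=cv2.INTER_CUBIC))
```

```text
(no output)
```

View pics/d1.png

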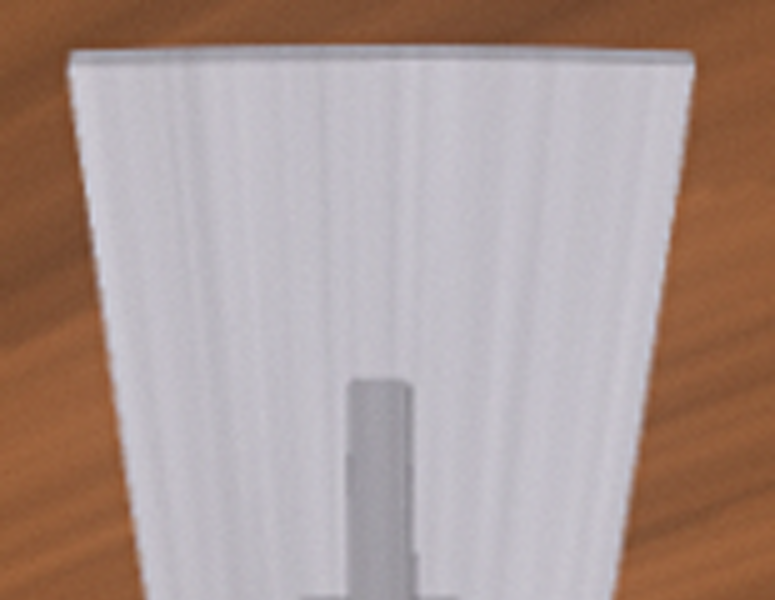

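View pics/d1b.png

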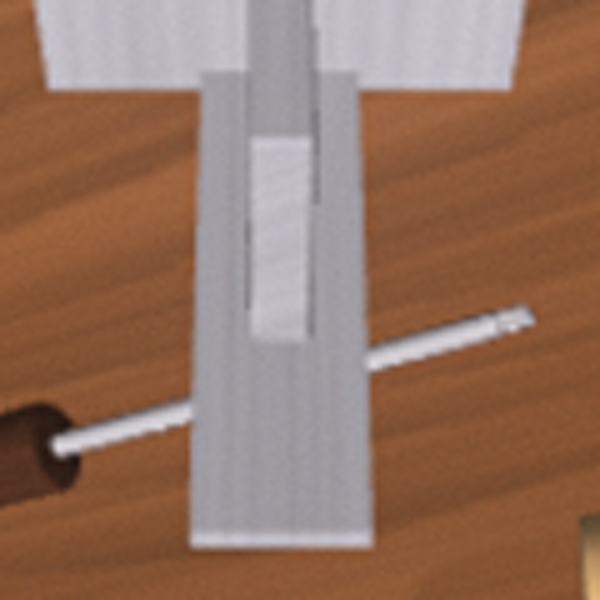

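View pics/d6.png

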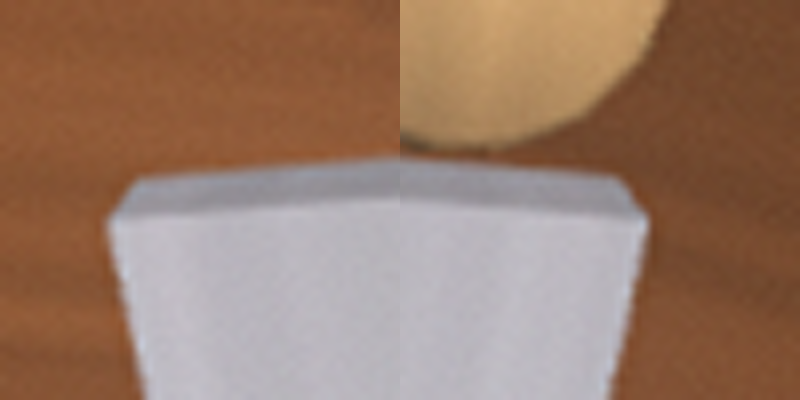

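View pics/d6b.png

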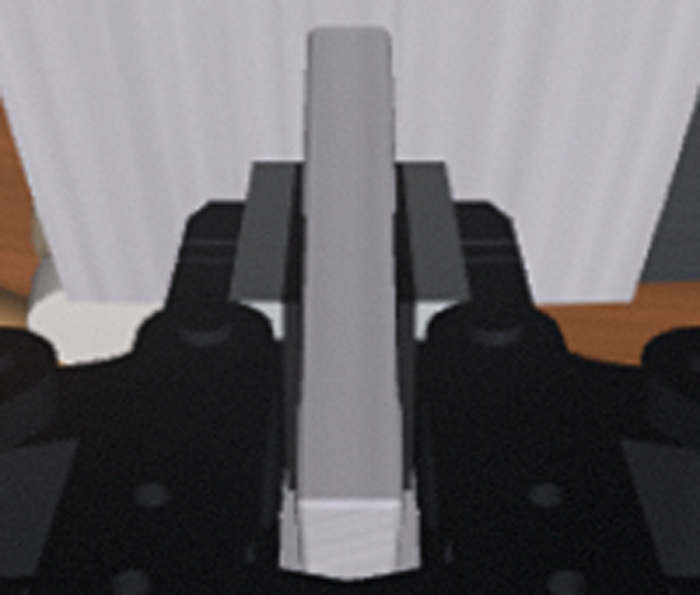

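```bash
cat > joint.py <<'E'
from h import *
import h
np.set_printoptions(suppress=True,precision=2)
w1=np.load("w1.npz");w6=np.load("w6.npz");g=np.load("grasp.npz")
O1=[((258.8,103),(-65,45,4)),((383.8,103),(-65,-45,4)),((274.6,213),(65,45,4)),((367.6,213),(65,-45,4)),((303.4,302),(59,15,100)),((339.8,301.4),(59,-15,100)),((315,222.4),(0,5,64)),((327,222.4),(0,-5,64)),((314.6,263.4),(59,5,64)),((326.6,263.4),(59,-5,64))]
O6=[((178.75,102.75),(-65,45,4)),((461,102.75),(-65,-45,4)),((182.5,97.5),(-65,45,0)),((457.1,97.25),(-65,-45,0)),((239.4,320.7),(65,45,4)),((400.6,321.3),(65,-45,4)),((305.7,377.9),(0,5,64)),((334.9,377.9),(0,-5,64)),((307.7,243.6),(0,5,4)),((331.4,243.6),(0,-5,4))]
U6=[((453,251),(0,-30,8)),((500.75,250.25),(0,30,8)),((485.25,289.5),(0,-6,60)),((494.25,289.5),(0,6,60)),((491.25,311.25),(0,-6,86)),((501.25,310.75),(0,6,86)),((538.75,237.8),(-20,80,8)),((540,234.25),(-20,80,0))]
HE0=h.HE.copy()
# sign check: left in image: w1 left = +y or -y handled by test
def flip(O): return [(u,(l[0],-l[1],l[2])) for u,l in O]
def he(v):
    T=np.eye(4);T[:3,:3]=Rn.from_rotvec(v[:3]).as_matrix();T[:3,3]=v[3:6];return HE0@T
def mat(v):
    T=np.eye(4);T[:3,:3]=Rn.from_rotvec(v[:3]).as_matrix();T[:3,3]=v[3:];return T
G=np.eye(4);G[:3,:3]=g["R"];G[:3,3]=g["p"]; B=np.linalg.inv(G)@tray_T(TR)
def run(O1,O6):
    def f(v):
        h.HE=he(v[:6]);tr=np.array(TR)+v[6:9];upp=np.array(UP)+v[9:12]
        r=[]
        r.append((wproj(pts(tr,[l for _,l in O1]),w1["p"],w1["R"])-[u for u,_ in O1]).ravel())
        W=np.eye(4);W[:3,:3]=w6["R"];W[:3,3]=w6["p"];T=W@B@mat(v[12:18])
        L=np.array([[*l,1] for _,l in O6]).T
        r.append((wproj((T@L)[:3].T,w6["p"],w6["R"])-[u for u,_ in O6]).ravel())
        r.append((wproj(pts(upp,[l for _,l in U6]),w6["p"],w6["R"])-[u for u,_ in U6]).ravel())
        # consistency: tray in tool vs tr
        M=np.linalg.inv(tray_T(TR))@tray_T(tr); d=np.linalg.inv(M)@mat(v[12:18])
        pr=np.r_[v[:3]/.006,v[3:6]/1.5,v[6:8]/1.2,v[8]/.006,v[9:11]/2,v[11]/.01,d[:3,3]/1.0,Rn.from_matrix(d[:3,:3]).as_rotvec()/.006]
        return np.concatenate([np.concatenate(r)/0.6,pr])
    r=least_squares(f,np.zeros(18)); h.HE=HE0; return r,f
if __name__=="__main__":
    for a in (0,1):
        r,f=run(flip(O1) if a else O1,flip(O6) if a else O6); v=r.x
        print(r.cost); print("he",v[:3],v[3:6],"TR",v[6:9],"UP",v[9:12],"tt",v[12:15],v[15:18]); print((r.fun[:-18]*.6).reshape(-1,2).T)
        if a==0 or True: np.save(f"v{a}.npy",v)
E
python3 joint.py
```

```text
193649.3565115332
he [-0.09 -0.47 -0.23] [120.74 -41.33 -25.04] TR [-16.27 -58.58   0.93] UP [-25.02 -57.97   0.34] tt [1.42 0.12 1.78] [-48.53  56.33   7.86]
[[  18.83 -122.9   120.4    -9.88   35.75  -11.47  -17.03  -31.65   35.53
    19.7    44.23  -88.6    42.25  -81.87   -3.22   74.39  -26.7   -38.02
    12.4    10.03    7.87   16.76  -14.1   -10.84  -27.39  -24.69   28.11
    27.18]
 [  13.81   57.07  -24.57    4.55  -23.91  -18.37   -5.06   -1.86  -15.52
   -13.14   20.99   53.11   19.57   53.2    37.95   26.06  -76.52  -75.6
   -27.58  -24.44   -0.19    1.78    4.45    5.36    6.57    8.4     0.2
    -2.79]]
50.10606233235204
he [0. 0. 0.] [-0.6  -1.28 -1.61] TR [0.8  0.35 0.  ] UP [ 1.59 -0.6  -0.01] tt [0. 0. 0.] [ 1.33 -0.5   0.51]
[[-0.29 -0.2  -0.   -0.88 -0.43 -0.29 -0.49  1.11  0.67  0.19  0.48 -0.53
   0.39 -0.34  0.1  -0.5  -1.11  0.95  0.17  0.49 -1.58 -1.07 -0.8   0.44
   0.    0.53  3.44 -0.41]
 [ 0.02 -0.06 -0.01 -0.2  -0.87 -0.38  0.69  0.66 -0.12 -0.15  0.09 -0.05
   0.08  0.19  0.63 -0.17  0.95  0.9  -1.39 -1.42  0.3   0.64  0.13 -0.34
  -0.09 -0.31  0.82 -0.69]]
```

Run:
```python
import joint as J
from joint import *
np.set_printoptions(suppress=True,precision=4)
J.U6=[u for u in J.U6 if u[1]!=(-20,80,8)]
r,f=run(flip(O1),flip(O6));v=r.x;np.save("v1.npy",v);print(r.cost,v)
```

```text
28.891124664343575 [ 0.0039 -0.0006 -0.002   0.1046 -1.2756 -1.2653  0.844   0.0037  0.0029
  0.954  -1.2187 -0.0099 -0.0007  0.0004  0.0032  1.6187 -0.2832  0.312 ]
```

```bash
cat >> h.py <<'E'
UP=[685.45,177.6,.194]
_v=np.array([0.0039,-0.0006,-0.002,0.1046,-1.2756,-1.2653]); _T=np.eye(4);_T[:3,:3]=Rn.from_rotvec(_v[:3]).as_matrix();_T[:3,3]=_v[3:]; HE=HE@_T
def BT():
    g=np.load("grasp.npz");G=np.eye(4);G[:3,:3]=g["R"];G[:3,3]=g["p"]
    M=np.eye(4);M[:3,:3]=Rn.from_rotvec([0,0,0.0032]).as_matrix();M[:3,3]=[1.62,-.28,0]   # z,pitch,roll kept from bench contact
    return np.linalg.inv(G)@tray_T(TR)@M
def tcp_for(pose,z):
    M=tray_T(pose,z)@np.linalg.inv(BT()); return M[:3,3],M[:3,:3]
def where():
    from cell import env
    s=env.get_state();W=np.eye(4);W[:3,:3]=s["orientation"];W[:3,3]=s["eef_pos"];T=W@BT();f=T@[65,0,0,1]
    Ru=Rn.from_euler('z',UP[2]).as_matrix()
    print("t",round(s["time_s"],2),"foot",(Ru.T@(f[:3]-[UP[0],UP[1],0])).round(2),"yawerr",round(np.arctan2(T[1,0],T[0,0])-UP[2],4),"pitch",round(T[2,0],4),"roll",round(T[2,1],4),"F",(Ru.T@np.array(s["force"])).round(1),"M",np.round(s["moment"],2),"op",round(s["opening"],3))
E
python3 - <<'E'
from h import *
where(); plan(*tcp_for(up(-45),145))
E
```

```text
t 6.75 foot [-106.43 -170.58  150.81] yawerr 0.0118 pitch 0.0014 roll 0.0004 F [-0.3 -0.5 -3.9] M [-0.12  0.61  0.03] op 0.105
t 6.75 meas [560.2 -20.7 187.8] F [-0.2 -0.6 -3.9] open 0.105
shift [-51.5 170.7  36.9] turn [0.36 0.08 0.57] min rows 3.0
[-12.9, 42.7, 9.2, 0.1, 0.0, 0.1]
[-25.7, 85.3, 18.5, 0.2, 0.0, 0.3]
[-38.6, 128.0, 27.7, 0.3, 0.1, 0.4]
[-51.5, 170.7, 36.9, 0.4, 0.1, 0.6]
```

{"op": "play_rows", "data": {
  "increments": [-10, 34, 7, 0.1, 0, 0.1, -24, 80, 17, 0.2, 0, 0.3, -38, 126, 27, 0.3, 0.1, 0.4, -48, 160, 35, 0.4, 0.1, 0.6, -51.5, 170.5, 37, 0.4, 0.1, 0.6]
}}

```text
time_s: 7.38
eef_pos: [586.1, 164.3, 181.8]
orientation: [[-0.849, -0.197, 0.49], [-0.17, 0.98, 0.1], [-0.5, 0.002, -0.866]]
force: [0.4, 0.7, -4.6]
opening: 0.103
```

{"op": "play_rows", "data": {
  "increments": [0, 0, 0, 0, 0, 0, 0, 0, 0, 0, 0, 0]
}}

```text
time_s: 7.62
eef_pos: [586.5, 160.9, 182.1]
orientation: [[-0.85, -0.193, 0.491], [-0.166, 0.981, 0.098], [-0.5, 0.001, -0.866]]
force: [0.3, 0.1, -4.6]
opening: 0.109
```

Run:
```python
from h import *
from cell import env
where(); plan(*tcp_for(up(-22),145),1)
c=env.camera('scene');cv2.imwrite('pics/s7.png',c['pixels'][:,:,::-1]);im=c['pixels'][:,:,::-1]
cv2.imwrite("pics/c7.png",cv2.resize(im[210:310,185:315],(780,600),interpolation=cv2.INTER_CUBIC))
```

```text
t 7.62 foot [-45.66   1.96 145.  ] yawerr 0.0028 pitch -0.0006 roll -0.0003 F [ 0.3  0.1 -4.6] M [-0.16  0.62  0.01] op 0.109
t 7.625 meas [586.5 160.9 182.1] F [ 0.3  0.1 -4.6] open 0.109
shift [-20.5  -1.8  11.8] turn [ 0.06 -0.03  0.15] min rows 0.4
[-20.5, -1.8, 11.8, 0.1, -0.0, 0.1]
```

View pics/c7.png

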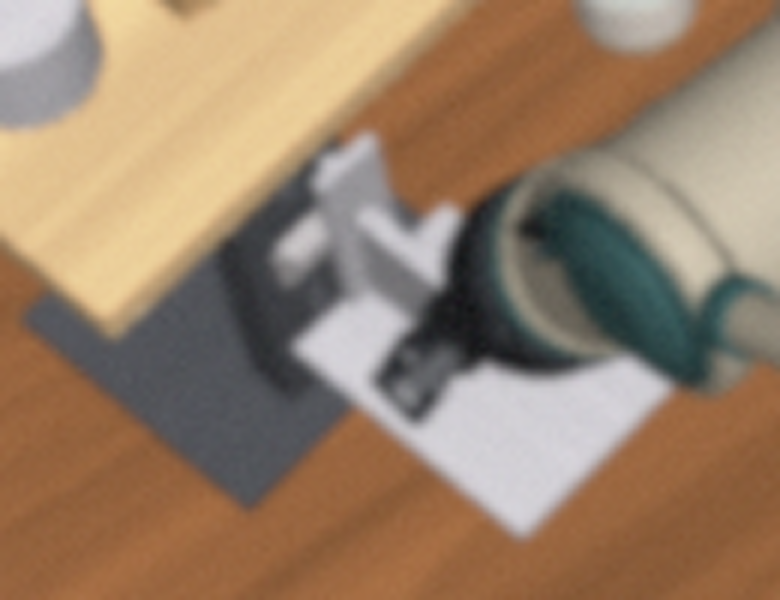

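Run:
```python
from h import *
from cell import env
s=env.get_state();W=np.eye(4);W[:3,:3]=s["orientation"];W[:3,3]=s["eef_pos"];T=W@BT()
for l,u in (((-65,45,4),(272,299.7)),((65,45,4),(233.7,267.5))): print(l,proj("scene",(T@[*l,1])[:3])[0]-u)
for l,u in (((-20,80,8),(226.5,294.7)),((-20,-80,8),(266.7,255.3))): print(l,proj("scene",pts(UP,l))[0]-u)
# px per mm along upright y / x
a=proj("scene",pts(UP,[[0,0,100],[0,1,100],[1,0,100],[0,0,101]])); print(a[1:]-a[0])
```

```text
(-65, 45, 4) [ 0.36186788 -0.89536335]
(65, 45, 4) [ 0.3259704  -0.21436182]
(-20, 80, 8) [-0.45110362 -0.40257154]
(-20, -80, 8) [ 0.61808364 -0.70624059]
[[-0.27385817  0.25547171]
 [-0.27032658 -0.21949616]
 [-0.05393777 -0.1844151 ]]
```

{"op": "play_rows", "data": {
  "increments": [-7, -1, 4, 0, 0, 0.1, -15, -1.8, 8.5, 0, 0, 0.1, -20.5, -1.8, 12, 0, 0, 0.1, -20.5, -1.8, 12, 0, 0, 0.1]
}}

```text
time_s: 8.18
eef_pos: [611.8, 163.3, 182.4]
orientation: [[-0.849, -0.191, 0.492], [-0.164, 0.982, 0.097], [-0.502, 0.002, -0.865]]
force: [-0.4, 0.2, -3.6]
opening: 0.106
```

Run:
```python
from h import *
where(); plan(*tcp_for(up(0),145),5)
```

```text
t 8.18 foot [-20.3   -0.6  145.39] yawerr 0.0003 pitch 0.001 roll 0.0004 F [-0.4  0.3 -3.6] M [-0.07  0.6   0.01] op 0.106
t 8.175 meas [611.8 163.3 182.4] F [-0.4  0.2 -3.6] open 0.106
shift [-17.4   0.7  10.5] turn [0.03 0.05 0.01] min rows 0.3
[-3.5, 0.1, 2.1, 0.0, 0.0, 0.0]
[-7.0, 0.3, 4.2, 0.0, 0.0, 0.0]
[-10.5, 0.4, 6.3, 0.0, 0.0, 0.0]
[-13.9, 0.5, 8.4, 0.0, 0.0, 0.0]
[-17.4, 0.7, 10.5, 0.0, 0.1, 0.0]
```

{"op": "play_rows", "data": {
  "increments": [-3.5, 0.3, 2, 0, 0, 0, -6.5, 0.5, 4, 0, 0, 0, -9.5, 0.6, 5.5, 0, 0, 0, -12, 0.7, 7.2, 0, 0, 0, -12, 0.7, 7.2, 0, 0, 0]
}}

```text
time_s: 8.8
eef_pos: [624.8, 166.9, 182.2]
orientation: [[-0.849, -0.191, 0.492], [-0.164, 0.982, 0.098], [-0.501, 0.002, -0.865]]
force: [0.3, 0.2, -3.2]
opening: 0.11
```

Run:
```python
from h import *
where(); plan(*tcp_for(up(0),145),5)
```

```text
t 8.8 foot [ -6.88   0.44 145.21] yawerr 0.0009 pitch 0.0008 roll 0.0003 F [ 0.4  0.2 -3.2] M [-0.14  0.6  -0.03] op 0.11
t 8.8 meas [624.8 166.9 182.2] F [ 0.3  0.2 -3.2] open 0.11
shift [-5.9 -0.4  3.6] turn [0.04 0.05 0.04] min rows 0.1
[-1.2, -0.1, 0.7, 0.0, 0.0, 0.0]
[-2.4, -0.1, 1.4, 0.0, 0.0, 0.0]
[-3.5, -0.2, 2.2, 0.0, 0.0, 0.0]
[-4.7, -0.3, 2.9, 0.0, 0.0, 0.0]
[-5.9, -0.4, 3.6, 0.0, 0.0, 0.0]
```

{"op": "play_rows", "data": {
  "increments": [-2, -0.2, 1.2, 0, 0, 0, -4, -0.3, 2.3, 0, 0, 0, -5.2, -0.4, 3, 0, 0, 0, -6.1, -0.4, 3.5, 0, 0, 0]
}}

```text
time_s: 9.3
eef_pos: [631.6, 167.8, 182.2]
orientation: [[-0.85, -0.191, 0.492], [-0.164, 0.982, 0.098], [-0.501, 0.002, -0.865]]
force: [-0.1, -0.0, -5.4]
opening: 0.103
```

Run:
```python
from h import *
where(); plan(*tcp_for(up(2),145),2)
```

```text
t 9.3 foot [-2.0000e-02  1.0000e-02  1.4519e+02] yawerr 0.0008 pitch 0.0007 roll 0.0004 F [-0.1  0.  -5.4] M [-0.11  0.65  0.05] op 0.103
t 9.3 meas [631.6 167.8 182.2] F [-0.1 -0.  -5.4] open 0.103
shift [-1.7  0.   1.2] turn [0.04 0.04 0.03] min rows 0.0
[-0.8, 0.0, 0.6, 0.0, 0.0, 0.0]
[-1.7, 0.0, 1.2, 0.0, 0.0, 0.0]
```

{"op": "play_rows", "data": {
  "increments": [-0.9, 0, 0.6, 0, 0, 0, -1.8, 0, 1.1, 0, 0, 0, -2.6, 0, 1.5, 0, 0, 0]
}}

```text
time_s: 9.68
eef_pos: [632.2, 167.9, 181.4]
orientation: [[-0.852, -0.192, 0.488], [-0.165, 0.981, 0.097], [-0.497, 0.002, -0.868]]
force: [-11.2, -3.8, 2.3]
opening: 0.111
```

Run:
```python
from h import *
where(); plan(*tcp_for(up(1),138),2)
```

```text
t 9.68 foot [3.9000e-01 4.0000e-02 1.4414e+02] yawerr 0.0013 pitch -0.0039 roll 0.0001 F [-11.7  -1.6   2.3] M [-0.35  1.24  0.03] op 0.111
t 9.675 meas [632.2 167.9 181.4] F [-11.2  -3.8   2.3] open 0.111
shift [2.8 0.  5.7] turn [ 0.04 -0.22  0.06] min rows 0.1
[1.4, 0.0, 2.9, 0.0, -0.1, 0.0]
[2.8, 0.0, 5.7, 0.0, -0.2, 0.1]
```

{"op": "play_rows", "data": {
  "increments": [1.3, 0, -0.8, 0, -0.2, 0, 2.3, 0, 1, 0, -0.2, 0, 3.3, 0, 2.7, 0, -0.2, 0, 4.3, 0, 4.4, 0, -0.2, 0, 4.3, 0, 4.4, 0, -0.2, 0]
}}

```text
time_s: 10.3
eef_pos: [632.1, 168.0, 175.4]
orientation: [[-0.849, -0.191, 0.493], [-0.164, 0.982, 0.098], [-0.502, 0.002, -0.865]]
force: [-4.0, -0.4, -4.1]
opening: 0.109
```

Run:
```python
from h import *
where(); plan(*tcp_for(up(0),130),2)
```

```text
t 10.3 foot [  0.58   0.14 138.41] yawerr 0.001 pitch 0.0018 roll 0.0005 F [-4.   0.3 -4.1] M [-0.27  1.22  0.11] op 0.109
t 10.3 meas [632.1 168.  175.4] F [-4.  -0.4 -4.1] open 0.109
shift [ 4.6 -0.1  6.9] turn [0.05 0.1  0.04] min rows 0.1
[2.3, -0.0, 3.5, 0.0, 0.1, 0.0]
[4.6, -0.1, 6.9, 0.1, 0.1, 0.0]
```

Hooked with little force; now press down.

{"op": "play_rows", "data": {
  "increments": [1.2, 0, 1.6, 0, 0, 0, 2.3, 0, 3.3, 0, 0, 0, 3.4, 0, 5, 0, 0, 0, 4.5, 0, 6.8, 0, 0, 0, 4.5, 0, 6.8, 0, 0, 0]
}}

```text
time_s: 10.92
eef_pos: [632.0, 168.0, 170.0]
orientation: [[-0.847, -0.192, 0.496], [-0.164, 0.981, 0.098], [-0.506, 0.002, -0.863]]
force: [-13.8, -3.1, 10.0]
opening: 0.103
```

Run:
```python
from h import *
where(); plan(*tcp_for(up(0),130),2)
```

```text
t 10.93 foot [5.6000e-01 1.2000e-01 1.3326e+02] yawerr 0.0013 pitch 0.0057 roll -0.0 F [-14.2  -0.4  10. ] M [-0.32  1.22  0.04] op 0.103
t 10.925 meas [632. 168. 170.] F [-13.8  -3.1  10. ] open 0.103
shift [ 1.8 -0.1  2.4] turn [0.04 0.33 0.06] min rows 0.0
[0.9, -0.0, 1.2, 0.0, 0.2, 0.0]
[1.8, -0.1, 2.4, 0.0, 0.3, 0.1]
```

{"op": "play_rows", "data": {
  "increments": [2, 0, 1.3, 0, 0.2, 0, 3.2, 0, 3, 0, 0.2, 0, 4.2, 0, 4.8, 0, 0.2, 0, 5, 0, 6.2, 0, 0.2, 0, 5, 0, 6.2, 0, 0.2, 0]
}}

```text
time_s: 11.55
eef_pos: [631.9, 167.9, 166.2]
orientation: [[-0.845, -0.192, 0.499], [-0.165, 0.981, 0.098], [-0.508, 0.001, -0.861]]
force: [-23.8, -6.7, 25.5]
opening: 0.108
```

Run:
```python
from h import *
where(); plan(*tcp_for(up(0),130),2)
```

```text
t 11.55 foot [6.0000e-01 2.0000e-02 1.2957e+02] yawerr 0.0018 pitch 0.0088 roll -0.0009 F [-24.6  -2.   25.5] M [-0.32  1.06  0.1 ] op 0.108
t 11.55 meas [631.9 167.9 166.2] F [-23.8  -6.7  25.5] open 0.108
shift [-0.2  0.  -0.9] turn [0.01 0.5  0.11] min rows 0.0
[-0.1, 0.0, -0.5, 0.0, 0.3, 0.1]
[-0.2, 0.0, -0.9, 0.0, 0.5, 0.1]
```

{"op": "play_rows", "data": {
  "increments": [2.2, 0, 0.8, 0, 0.3, 0, 3, 0, 2, 0, 0.3, 0, 3, 0, 2, 0, 0.3, 0]
}}

```text
time_s: 11.92
eef_pos: [631.9, 167.8, 165.9]
orientation: [[-0.845, -0.192, 0.499], [-0.165, 0.981, 0.098], [-0.509, 0.001, -0.861]]
force: [-29.3, -7.5, 35.4]
opening: 0.111
```

Run:
```python
from h import *
where(); plan(*tcp_for(up(0),130),2)
```

```text
t 11.93 foot [ 5.3000e-01 -3.0000e-02  1.2932e+02] yawerr 0.0018 pitch 0.0095 roll -0.0012 F [-30.2  -1.7  35.4] M [-0.23  0.71  0.2 ] op 0.111
t 11.925 meas [631.9 167.8 165.9] F [-29.3  -7.5  35.4] open 0.111
shift [-0.5  0.1 -1.1] turn [-0.01  0.54  0.12] min rows 0.1
[-0.2, 0.0, -0.6, -0.0, 0.3, 0.1]
[-0.5, 0.1, -1.1, -0.0, 0.5, 0.1]
```

{"op": "play_rows", "data": {
  "increments": [0, 0, -2.5, 0, 0, 0, 0, 0, -5, 0, 0, 0, 0, 0, -5, 0, 0, 0]
}}

```text
time_s: 12.3
eef_pos: [631.6, 167.8, 166.1]
orientation: [[-0.846, -0.191, 0.498], [-0.164, 0.982, 0.098], [-0.507, 0.002, -0.862]]
force: [-5.3, 0.1, 10.8]
opening: 0.104
```

Run:
```python
from h import *
where()
```

```text
t 12.3 foot [ 1.7000e-01 -5.0000e-02  1.2941e+02] yawerr 0.0005 pitch 0.0075 roll -0.0 F [-5.2  1.1 10.8] M [ 0.29 -0.59  0.26] op 0.104
```

{"op": "play_rows", "data": {
  "increments": [0, 0, 0, 0, 0, 0, 0, 0, 0, 0, 0, 0, 0, 0, 0, 0, 0, 0, 0, 0, 0, 0, 0, 0],
  "claw": 0.7
}}

```text
time_s: 12.8
eef_pos: [627.3, 167.0, 160.9]
orientation: [[-0.852, -0.191, 0.487], [-0.165, 0.982, 0.097], [-0.496, 0.002, -0.868]]
force: [-0.2, 0.2, 0.2]
opening: 0.701
```

```bash
python3 -c "
from look import *
where();look('w8',False)
c=env.camera('scene')['pixels'][:,:,::-1]
cv2.imwrite('pics/c8.png',cv2.resize(c[210:310,185:315],(780,600),interpolation=cv2.INTER_CUBIC))"
```

```text
t 12.8 foot [-4.6400e+00 -2.0000e-02  1.2351e+02] yawerr 0.0006 pitch -0.0053 roll 0.0004 F [-0.2  0.2  0.2] M [-0.09  0.23  0.04] op 0.701
t 12.8 [627.3 167.  160.9] F [-0.2  0.2  0.2] op 0.701
[ 0.14  0.25  1.91  0.07  0.46 -1.68]
tray foot in upright: [-6.300e+00  1.000e-01  1.235e+02] yaw err -0.0026 pitch -0.0053 roll 0.0004
```

View pics/w8.png

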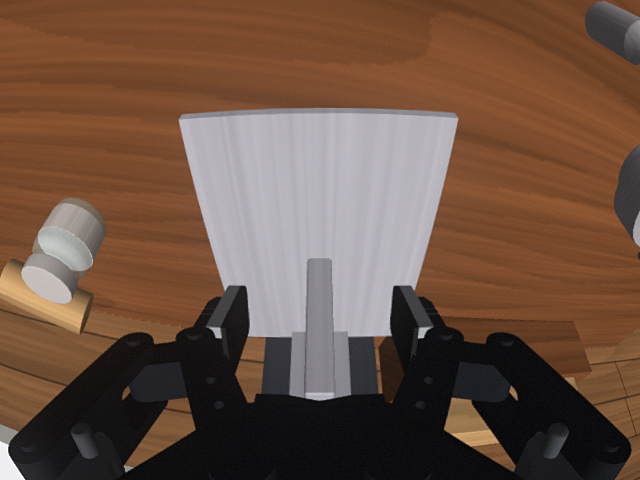

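View pics/c8.png

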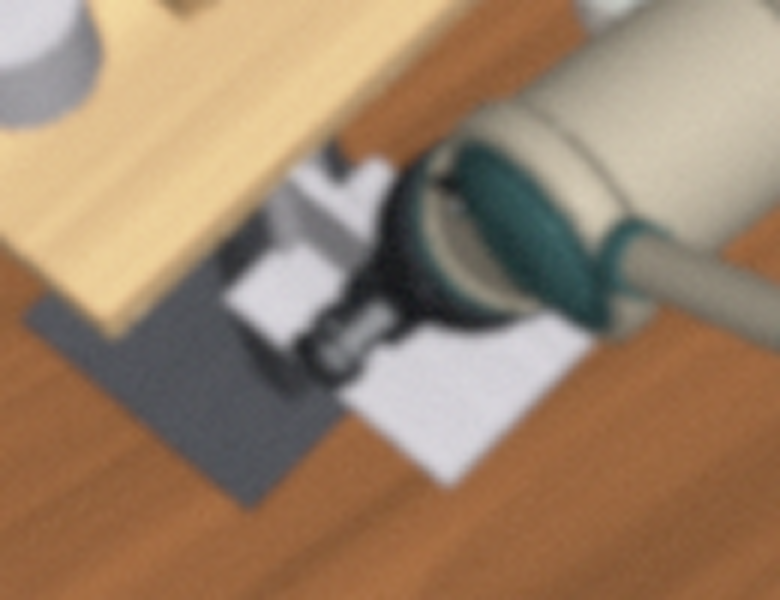

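Run:
```python
from h import *
from fk import ik
np.set_printoptions(suppress=True,precision=2)
print("chuck",onz("top",(152.5,228.5),61), onz("scene",(157,361),61))
C=[487.3,342,26]
for yaw in (.3,.45,.55):
    R=toolR(yaw,np.radians(20)); 
    for b in (0,130): print(yaw,b,ik(np.array(C)-b*R[:,2],R,[.5,.2,2.1,0,.4,-1.3])[0])
R=toolR(UP[2],np.radians(20));
for z in (160,200): print("place",ik(pts(UP,[-65-37,0,z])[0],R,[.1,.2,2.,0,.4,-1.5])[0])
where()
R=toolR(.45,np.radians(20)); plan(np.array(C)-140*R[:,2],R)
```

```text
chuck [580.7  482.26  61.  ] [579.72 486.03  61.  ]
0.3 0 [ 0.54  0.42  2.03 -0.23  0.36 -1.12]
0.3 130 [ 0.57  0.19  1.97 -0.15  0.65 -1.2 ]
0.45 0 [ 0.51  0.41  2.04 -0.06  0.34 -1.46]
0.45 130 [ 0.51  0.18  1.98 -0.04  0.63 -1.48]
0.55 0 [ 0.48  0.41  2.05  0.07  0.33 -1.7 ]
0.55 130 [ 0.48  0.18  1.99  0.04  0.63 -1.68]
place [ 0.14  0.24  1.86  0.03  0.69 -1.65]
place [ 0.14  0.2   1.8   0.03  0.79 -1.64]
t 12.9 foot [ -4.57   0.02 123.74] yawerr 0.0007 pitch -0.0049 roll 0.0004 F [ 0.4  0.2 -0.4] M [-0.01  0.26 -0.02] op 0.702
t 12.9 meas [627.4 167.  161.1] F [ 0.4  0.2 -0.4] open 0.702
shift [132.5 186.3 -71.2] turn [ -6.11   9.73 -13.47] min rows 4.0
[33.1, 46.6, -17.8, -1.5, 2.4, -3.4]
[66.2, 93.2, -35.6, -3.1, 4.9, -6.7]
[99.3, 139.7, -53.4, -4.6, 7.3, -10.1]
[132.5, 186.3, -71.2, -6.1, 9.7, -13.5]
```

{"op": "play_rows", "data": {
  "increments": [3, 0, -25, 0, 0, 0, 10, 0, -65, 0, 0, 0, 25, 0, -120, 0, 0, 0, 25, 0, -120, 0, 0, 0]
}}

```text
time_s: 13.4
eef_pos: [547.2, 151.3, 257.0]
orientation: [[-0.849, -0.191, 0.493], [-0.164, 0.982, 0.098], [-0.503, 0.002, -0.865]]
force: [0.3, -0.6, -0.0]
opening: 0.7
```

Run:
```python
from look import *
look('w9',False)
s=np.load('w9.npz');im=cv2.imread('pics/w9raw.png')
P=[[x-65,y,134] for x,y in ((65,45),(65,-45),(-65,45),(-65,-45))]+[[-6,y,230] for y in (-15,15)]+[[-65,y,194] for y in (-5,5)]
for q in wproj(pts(UP,P),s['p'],s['R']): cv2.circle(im,tuple(int(v) for v in q.round()),3,(0,0,255),1)
cv2.imwrite('pics/w9.png',im)
c=env.camera('scene')['pixels'][:,:,::-1]
cv2.imwrite('pics/c9.png',cv2.resize(c[210:310,185:315],(780,600),interpolation=cv2.INTER_CUBIC))
```

```text
t 13.4 [547.2 151.3 257. ] F [ 0.3 -0.6 -0. ] op 0.7
[ 0.13  0.03  1.92  0.06  0.67 -1.67]
tray foot in upright: [-8.76e+01  2.00e-01  2.20e+02] yaw err -0.0023 pitch 0.0022 roll -0.0
```

View pics/w9.png

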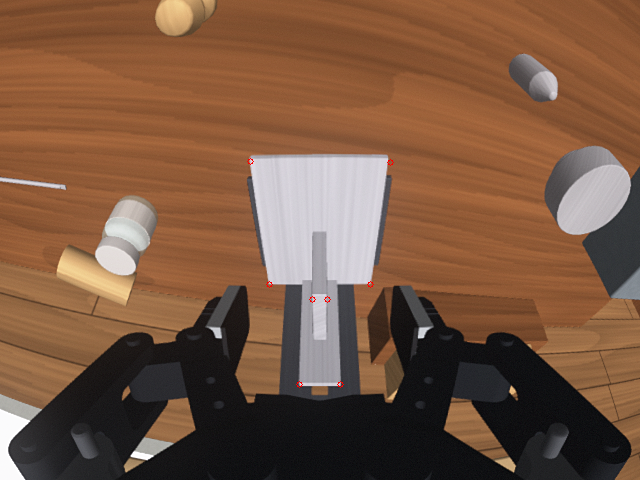

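View pics/c9.png

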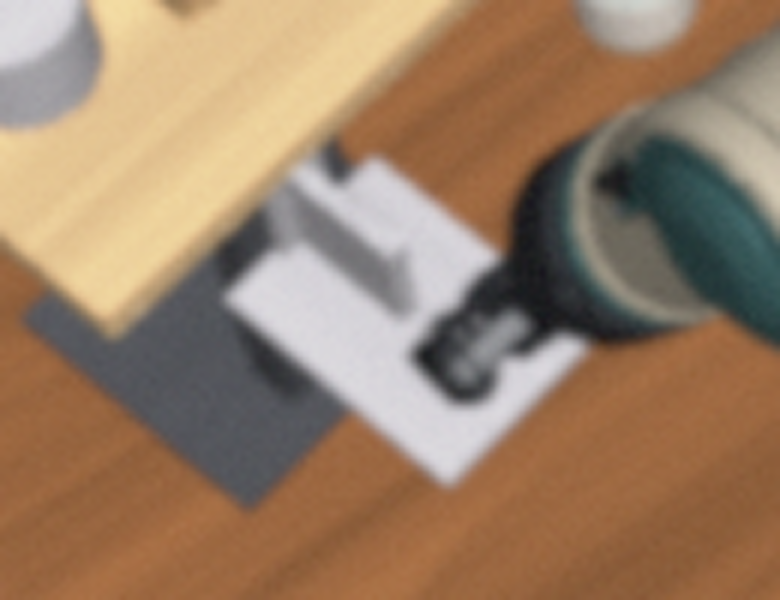

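Run:
```python
from h import *
s=np.load('w9.npz')
# centre foot-ish pixel & tip from w9: tip at (553,98), 
for z in (65,): print("tip",wplane((554,99),65,s['p'],s['R']))
C=np.array([487.3,342,26]); R=toolR(.45,np.radians(20)); plan(C-130*R[:,2],R)
```

```text
tip [491.01865843 344.07950948  65.        ]
t 13.5 meas [547.7 151.3 253.6] F [ 0.2 -0.9 -0.2] open 0.699
shift [109.8 187.2  58.9] turn [ -6.13   9.84 -13.46] min rows 3.7
[27.5, 46.8, 14.7, -1.5, 2.5, -3.4]
[54.9, 93.6, 29.5, -3.1, 4.9, -6.7]
[82.4, 140.4, 44.2, -4.6, 7.4, -10.1]
[109.8, 187.2, 58.9, -6.1, 9.8, -13.5]
```

{"op": "play_rows", "data": {
  "increments": [22, 37, 12, -1.2, 2, -2.7, 50, 85, 27, -2.8, 4.5, -6.1, 78, 133, 42, -4.4, 7, -9.6, 102, 173, 55, -5.7, 9.1, -12.4, 110, 187, 59, -6.1, 9.8, -13.5],
  "claw": 1
}}

```text
time_s: 14.12
eef_pos: [445.3, 323.6, 144.1]
orientation: [[-0.847, -0.438, 0.302], [-0.413, 0.899, 0.146], [-0.335, -0.001, -0.942]]
force: [0.2, 0.6, -0.6]
opening: 1.004
```

{"op": "play_rows", "data": {
  "increments": [0, 0, 0, 0, 0, 0]
}}

```text
time_s: 14.25
eef_pos: [446.8, 322.8, 146.1]
orientation: [[-0.846, -0.437, 0.305], [-0.411, 0.9, 0.147], [-0.339, -0.001, -0.941]]
force: [0.5, 0.2, 0.9]
opening: 1.001
```

Run:
```python
from look import *
look('w10',False)
s=np.load('w10.npz');im=cv2.imread('pics/w10raw.png')
for C in ([487.3,342],[489,343]):
  P=[[*C,65],[*C,0]]+[[C[0]+16*np.cos(a),C[1]+16*np.sin(a),z] for z in (0,45) for a in np.arange(0,6.28,.785)]
  for q in wproj(P,s['p'],s['R']): cv2.circle(im,tuple(int(v) for v in q.round()),2,(0,0,255) if C[0]<488 else (0,255,0),1)
cv2.imwrite('pics/w10.png',im)
```

```text
t 14.25 [446.8 322.8 146.1] F [0.5 0.2 0.9] op 1.001
[ 0.51  0.18  1.98 -0.04  0.64 -1.48]
tray foot in upright: [-161.9  199.4  100.2] yaw err 0.2569 pitch -0.1778 roll -0.0027
```

View pics/w10.png

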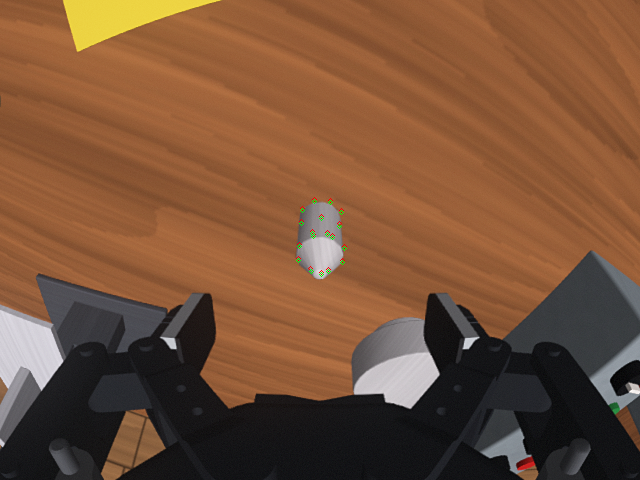

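Run:
```python
from h import *
C=np.array([488.5,342.7,27]); R=toolR(.45,np.radians(20)); plan(C,R,5)
```

```text
t 14.3 meas [447.5 322.4 147.1] F [ 0.2  0.7 -0. ] open 0.998
shift [ -2.1   0.6 128.5] turn [-0.04 -0.08  0.05] min rows 2.1
[-0.4, 0.1, 25.7, -0.0, -0.0, 0.0]
[-0.9, 0.2, 51.4, -0.0, -0.0, 0.0]
[-1.3, 0.3, 77.1, -0.0, -0.1, 0.0]
[-1.7, 0.4, 102.8, -0.0, -0.1, 0.0]
[-2.1, 0.6, 128.5, -0.0, -0.1, 0.1]
```

{"op": "play_rows", "data": {
  "increments": [0, 0, 30, 0, 0, 0, -1, 0, 65, 0, 0, 0, -1.5, 0.5, 98, 0, 0, 0, -2, 0.5, 120, 0, 0, 0, -2, 0.5, 127, 0, 0, 0]
}}

```text
time_s: 14.92
eef_pos: [488.6, 341.4, 28.4]
orientation: [[-0.847, -0.434, 0.307], [-0.408, 0.901, 0.147], [-0.341, -0.001, -0.94]]
force: [-0.1, -0.3, -0.5]
opening: 0.999
```

{"op": "play_rows", "data": {
  "increments": [0, 0, 0, 0, 0, 0]
}}

```text
time_s: 15.05
eef_pos: [488.2, 341.9, 29.4]
orientation: [[-0.847, -0.434, 0.308], [-0.408, 0.901, 0.148], [-0.342, -0.0, -0.94]]
force: [1.0, 0.5, 0.2]
opening: 1.005
```

Run:
```python
from look import *
look('w11',False)
C=np.array([488.5,342.7,27]); R=toolR(.45,np.radians(20)); plan(C,R,1)
```

```text
t 15.05 [488.2 341.9  29.4] F [1.  0.5 0.2] op 1.005
[ 0.51  0.41  2.03 -0.06  0.35 -1.46]
tray foot in upright: [-117.5  210.1  -16.4] yaw err 0.2544 pitch -0.1748 roll -0.0023
t 15.1 meas [488.1 342.1  29.8] F [-0.1  0.   0.5] open 1.001
shift [0.4 0.3 2.9] turn [-0.03  0.02 -0.02] min rows 0.0
[0.4, 0.3, 2.9, -0.0, 0.0, -0.0]
```

View pics/w11.png

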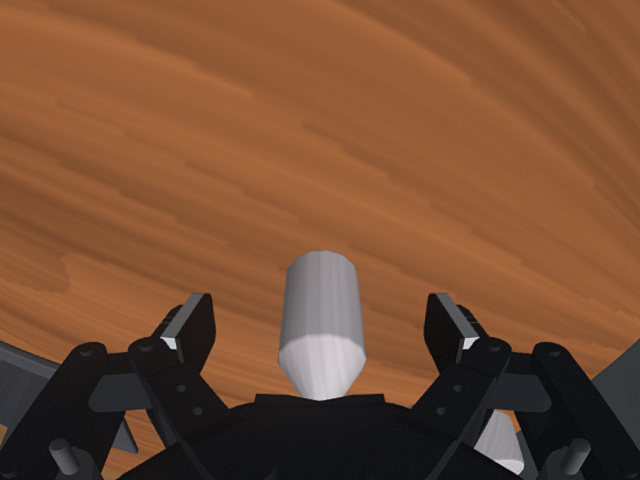

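{"op": "play_rows", "data": {
  "increments": [0.5, 0.3, 2, 0, 0, 0, 0.5, 0.3, 2, 0, 0, 0, 0.5, 0.3, 2, 0, 0, 0, 0.5, 0.3, 2, 0, 0, 0],
  "claw": 0
}}

```text
time_s: 15.6
eef_pos: [487.5, 343.1, 27.6]
orientation: [[-0.846, -0.436, 0.308], [-0.41, 0.9, 0.149], [-0.342, -0.0, -0.94]]
force: [-2.5, -0.6, 5.3]
opening: 0.352
```

Run:
```python
from look import *
look('w12',False)
s=np.load('w12.npz');np.savez('grasp2.npz',p=s['p'],R=s['R'])
```

```text
t 15.6 [487.5 343.1  27.6] F [-2.5 -0.6  5.3] op 0.352
[ 0.51  0.41  2.04 -0.06  0.35 -1.46]
tray foot in upright: [-117.9  211.5  -18.2] yaw err 0.256 pitch -0.1744 roll -0.0022
```

View pics/w12.png

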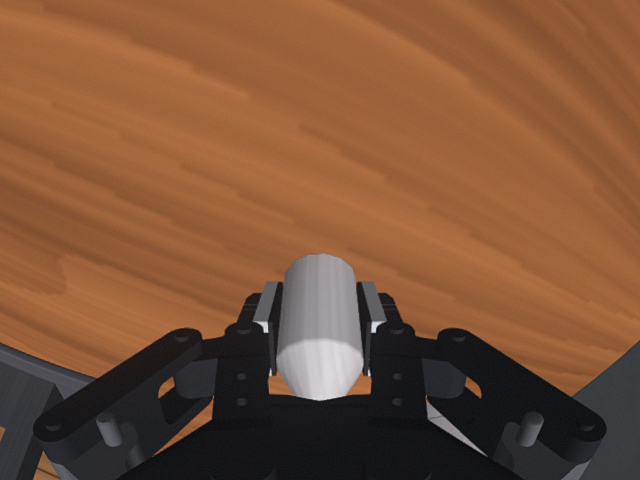

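```bash
cat >> h.py <<'E'
def place(dx,h):
    g=np.load("grasp2.npz");R0=g["R"];y0=np.arctan2(R0[1,2],R0[0,2])
    R=Rn.from_euler('z',UP[2]-y0).as_matrix()@R0
    q=pts(UP,[dx,0,g["p"][2]+h])[0]; return q,R
E
python3 - <<'E'
from h import *
from fk import ik
p,R=place(-125,165); print(p,ik(p,R,[.2,.2,2,0,.5,-1.5])[0]); plan(p,R)
E
```

```text
[562.79488181 153.50182618 192.57997953] [ 0.13570015  0.17499494  1.85521686  0.02884209  0.76303185 -1.64763073]
t 15.65 meas [487.5 343.1  27.6] F [-2.  -1.6  5.6] open 0.359
shift [ -42.5 -203.5 -160. ] turn [5.010e+00 1.000e-02 1.376e+01] min rows 4.4
[-8.5, -40.7, -32.0, 1.0, 0.0, 2.8]
[-17.0, -81.4, -64.0, 2.0, 0.0, 5.5]
[-25.5, -122.1, -96.0, 3.0, 0.0, 8.3]
[-34.0, -162.8, -128.0, 4.0, 0.0, 11.0]
[-42.5, -203.5, -160.0, 5.0, 0.0, 13.8]
```

{"op": "play_rows", "data": {
  "increments": [-7, 0, -19, 0, 0, 0, -21, 0, -56, 0, 0, 0, -40, 0, -110, 0, 0, 0, -55, 0, -150, 0, 0, 0]
}}

```text
time_s: 16.15
eef_pos: [487.7, 343.2, 188.5]
orientation: [[-0.846, -0.435, 0.308], [-0.409, 0.9, 0.149], [-0.342, -0.0, -0.94]]
force: [0.6, 0.1, -2.5]
opening: 0.358
```

Run:
```python
from h import *
p,R=place(-125,165);plan(p,R)
```

```text
t 16.15 meas [487.7 343.2 188.5] F [ 0.6  0.1 -2.5] open 0.358
shift [  12.7 -203.5   -9. ] turn [ 5.01 -0.02 13.75] min rows 3.4
[3.2, -50.9, -2.2, 1.3, -0.0, 3.4]
[6.4, -101.7, -4.5, 2.5, -0.0, 6.9]
[9.5, -152.6, -6.7, 3.8, -0.0, 10.3]
[12.7, -203.5, -9.0, 5.0, -0.0, 13.8]
```

{"op": "play_rows", "data": {
  "increments": [2, -40, -2, 1, 0, 2.7, 6, -95, -4, 2.4, 0, 6.5, 9, -150, -7, 3.7, 0, 10.2, 12, -190, -9, 4.7, 0, 12.9, 12.7, -203.5, -9, 5, 0, 13.8]
}}

```text
time_s: 16.77
eef_pos: [563.0, 151.5, 190.2]
orientation: [[-0.923, -0.19, 0.334], [-0.179, 0.982, 0.064], [-0.34, -0.0, -0.941]]
force: [0.4, 0.4, -2.2]
opening: 0.355
```

{"op": "play_rows", "data": {
  "increments": [0, 0, 0, 0, 0, 0]
}}

```text
time_s: 16.9
eef_pos: [562.6, 153.1, 190.2]
orientation: [[-0.923, -0.192, 0.333], [-0.18, 0.981, 0.066], [-0.34, 0.0, -0.941]]
force: [-0.2, -0.1, -2.5]
opening: 0.357
```

Run:
```python
from look import *
look('w13',False)
c=env.camera('scene')['pixels'][:,:,::-1]
cv2.imwrite('pics/c13.png',cv2.resize(c[210:310,185:315],(780,600),interpolation=cv2.INTER_CUBIC))
p,R=place(-102,139);plan(p,R,1)
```

```text
t 16.9 [562.6 153.1 190.2] F [-0.2 -0.1 -2.5] op 0.357
[ 0.13  0.18  1.86  0.03  0.76 -1.65]
tray foot in upright: [-79.6  -1.1 144.3] yaw err -0.0015 pitch -0.1769 roll -0.0014
t 17.0 meas [562.2 154.3 190.3] F [-1.5 -0.7 -1.8] open 0.354
shift [-14.   -0.9  30.3] turn [ 0.05 -0.13 -0.02] min rows 0.6
[-14.0, -0.9, 30.3, 0.0, -0.1, -0.0]
```

View pics/w13.png

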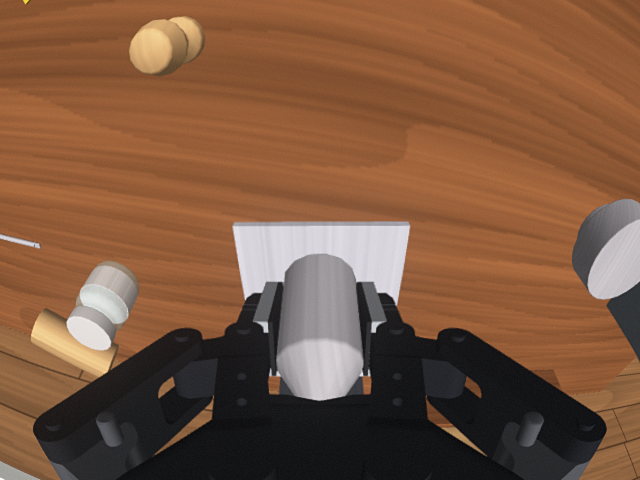

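View pics/c13.png

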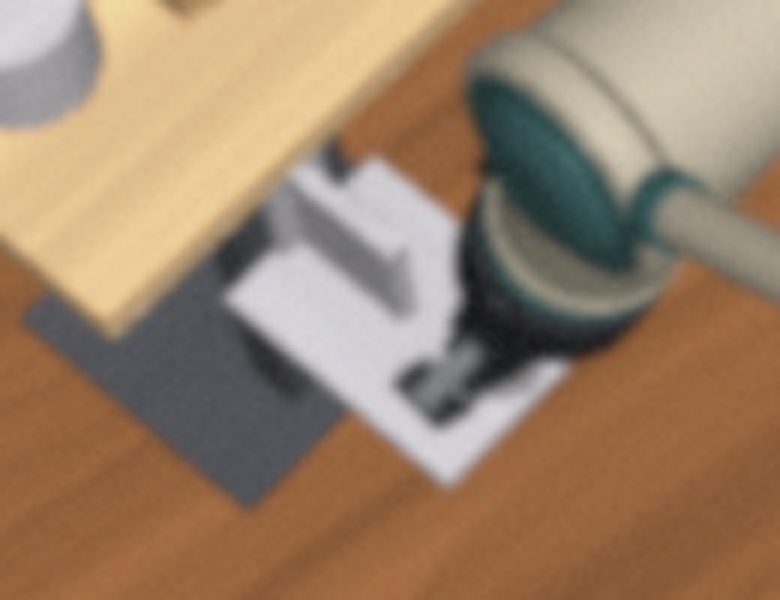

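{"op": "play_rows", "data": {
  "increments": [-4, 0, 7, 0, 0, 0, -9, -0.5, 19, 0, 0, 0, -13, -1, 28, 0, 0, 0, -14, -1, 30, 0, 0, 0, -14, -1, 30, 0, 0, 0]
}}

```text
time_s: 17.62
eef_pos: [586.1, 157.0, 167.0]
orientation: [[-0.923, -0.193, 0.334], [-0.182, 0.981, 0.066], [-0.34, -0.0, -0.94]]
force: [0.1, -0.1, -1.4]
opening: 0.353
```

Run:
```python
from look import *
look('w14',False)
p,R=place(-102,134);plan(p,R,1)
```

```text
t 17.625 [586.1 157.  167. ] F [ 0.1 -0.1 -1.4] op 0.353
[ 0.14  0.23  1.84  0.03  0.72 -1.65]
tray foot in upright: [-55.7  -1.7 121.2] yaw err -0.0003 pitch -0.1761 roll -0.002
t 17.675 meas [586.1 157.  167.3] F [-0.2  0.6 -2.5] open 0.361
shift [2.5 1.1 5.2] turn [-0.01 -0.07 -0.05] min rows 0.1
[2.5, 1.1, 5.2, -0.0, -0.1, -0.0]
```

{"op": "play_rows", "data": {
  "increments": [0.5, 0.5, 1.5, 0, 0, 0, 1, 1, 3, 0, 0, 0, 1.4, 1, 4, 0, 0, 0, 1.7, 1, 4.7, 0, 0, 0]
}}

```text
time_s: 18.18
eef_pos: [585.9, 157.9, 162.4]
orientation: [[-0.922, -0.193, 0.335], [-0.182, 0.981, 0.066], [-0.341, -0.0, -0.94]]
force: [-0.3, -0.1, -1.5]
opening: 0.358
```

{"op": "play_rows", "data": {
  "increments": [0.3, 0, 0.9, 0, 0, 0, 0.3, 0, 0.9, 0, 0, 0]
}}

```text
time_s: 18.42
eef_pos: [585.9, 157.9, 161.4]
orientation: [[-0.922, -0.193, 0.335], [-0.182, 0.981, 0.066], [-0.341, -0.0, -0.94]]
force: [-0.3, 0.2, -2.1]
opening: 0.359
```

{"op": "play_rows", "data": {
  "increments": [0.3, 0, 0.8, 0, 0, 0, 0.3, 0, 0.8, 0, 0, 0]
}}

```text
time_s: 18.68
eef_pos: [585.9, 158.0, 160.5]
orientation: [[-0.922, -0.193, 0.335], [-0.182, 0.981, 0.066], [-0.341, -0.0, -0.94]]
force: [-0.0, -1.0, -1.6]
opening: 0.358
```

{"op": "play_rows", "data": {
  "increments": [0.3, 0, 0.8, 0, 0, 0, 0.3, 0, 0.8, 0, 0, 0]
}}

```text
time_s: 18.92
eef_pos: [585.9, 158.0, 159.7]
orientation: [[-0.922, -0.193, 0.335], [-0.182, 0.981, 0.066], [-0.341, -0.0, -0.94]]
force: [-0.1, 0.0, -1.8]
opening: 0.357
```

{"op": "play_rows", "data": {
  "increments": [0.3, 0, 0.8, 0, 0, 0, 0.3, 0, 0.8, 0, 0, 0]
}}

```text
time_s: 19.18
eef_pos: [586.0, 158.0, 159.0]
orientation: [[-0.922, -0.193, 0.335], [-0.182, 0.981, 0.066], [-0.341, -0.0, -0.94]]
force: [1.0, -0.1, -1.3]
opening: 0.355
```

Run:
```python
from look import *
look('w15',False)
c=env.camera('scene')['pixels'][:,:,::-1]
cv2.imwrite('pics/c15.png',cv2.resize(c[210:310,185:315],(780,600),interpolation=cv2.INTER_CUBIC))
```

```text
t 19.175 [586. 158. 159.] F [ 1.  -0.1 -1.3] op 0.355
[ 0.14  0.24  1.86  0.03  0.7  -1.65]
tray foot in upright: [-55.6  -0.8 113.2] yaw err -0.0004 pitch -0.1752 roll -0.0021
```

View pics/w15.png

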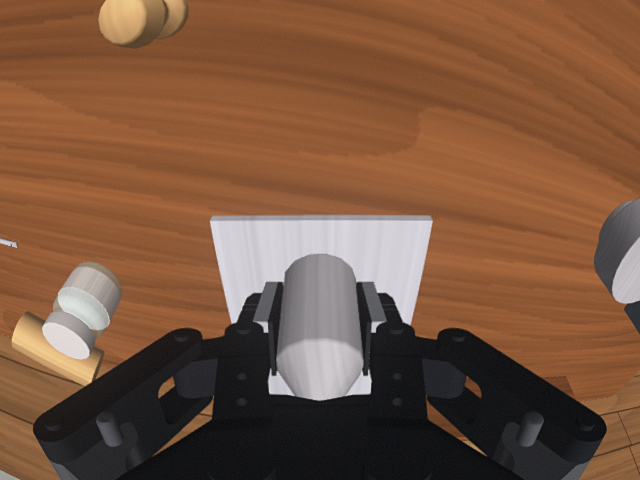

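{"op": "play_rows", "data": {
  "increments": [0.3, 0, 0.8, 0, 0, 0, 0.3, 0, 0.8, 0, 0, 0]
}}

```text
time_s: 19.52
eef_pos: [586.1, 157.9, 158.6]
orientation: [[-0.922, -0.193, 0.336], [-0.182, 0.981, 0.066], [-0.342, -0.0, -0.94]]
force: [-1.5, -1.3, 2.3]
opening: 0.358
```

{"op": "play_rows", "data": {
  "increments": [0.3, 0, 0.8, 0, 0, 0, 0.3, 0, 0.8, 0, 0, 0]
}}

```text
time_s: 19.77
eef_pos: [586.3, 157.7, 158.4]
orientation: [[-0.922, -0.193, 0.337], [-0.182, 0.981, 0.065], [-0.343, -0.001, -0.939]]
force: [-2.8, -1.0, 6.8]
opening: 0.358
```

{"op": "play_rows", "data": {
  "increments": [0.3, 0, 0.8, 0, 0, 0, 0.3, 0, 0.8, 0, 0, 0]
}}

```text
time_s: 20.02
eef_pos: [586.3, 157.8, 158.2]
orientation: [[-0.921, -0.193, 0.337], [-0.182, 0.981, 0.065], [-0.343, -0.001, -0.939]]
force: [-5.2, -3.6, 9.5]
opening: 0.357
```

{"op": "play_rows", "data": {
  "increments": [-0.4, 0, -1.2, 0, 0, 0, -0.4, 0, -1.2, 0, 0, 0]
}}

```text
time_s: 20.27
eef_pos: [586.3, 157.8, 158.4]
orientation: [[-0.922, -0.193, 0.336], [-0.182, 0.981, 0.065], [-0.343, -0.001, -0.94]]
force: [-3.3, -2.1, 5.7]
opening: 0.353
```

{"op": "play_rows", "data": {
  "increments": [0, 0, 0, 0, 0, 0, 0, 0, 0, 0, 0, 0, 0, 0, 0, 0, 0, 0, 0, 0, 0, 0, 0, 0],
  "claw": 0.75
}}

```text
time_s: 20.78
eef_pos: [585.9, 158.0, 157.4]
orientation: [[-0.922, -0.193, 0.334], [-0.182, 0.981, 0.066], [-0.341, -0.0, -0.94]]
force: [0.8, 0.0, 0.1]
opening: 0.748
```

Run:
```python
from look import *
look('w16',False)
```

```text
t 20.775 [585.9 158.  157.4] F [0.8 0.  0.1] op 0.748
[ 0.14  0.24  1.86  0.03  0.69 -1.65]
tray foot in upright: [-55.8  -0.7 111.6] yaw err -0.0004 pitch -0.1757 roll -0.0019
```

View pics/w16.png

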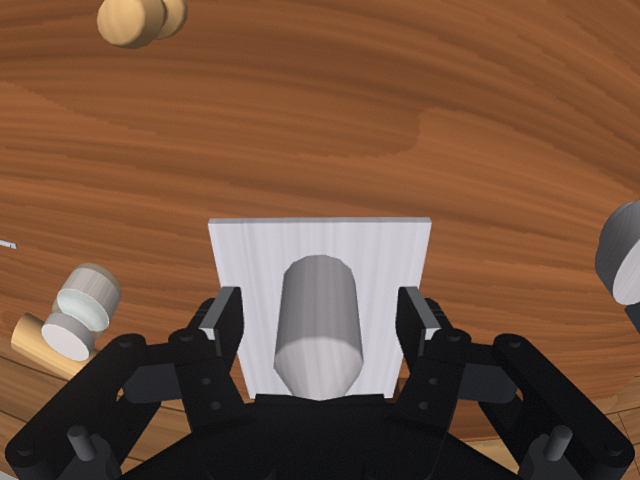

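{"op": "play_rows", "data": {
  "increments": [0, 0, -12, 0, 0, 0, 0, 0, -40, 0, 0, 0, 0, 0, -80, 0, 0, 0, 5, 0, -120, 0, 0, 0, 5, 0, -130, 0, 0, 0]
}}

```text
time_s: 21.45
eef_pos: [538.0, 148.6, 281.9]
orientation: [[-0.92, -0.193, 0.341], [-0.181, 0.981, 0.066], [-0.347, -0.001, -0.938]]
force: [0.3, -0.4, 0.1]
opening: 0.75
```

{"op": "play_rows", "data": {
  "increments": [0, 0, 0, 0, 0, 0, 0, 0, 0, 0, 0, 0]
}}

```text
time_s: 21.7
eef_pos: [537.3, 148.4, 276.5]
orientation: [[-0.923, -0.193, 0.332], [-0.182, 0.981, 0.065], [-0.339, -0.0, -0.941]]
force: [0.1, -0.1, 0.5]
opening: 0.752
```

Run:
```python
from look import *
look('w17',False)
s=np.load('w17.npz');im=cv2.imread('pics/w17raw.png')
P=[[x-65,y,134] for x,y in ((65,45),(65,-45),(-65,45),(-65,-45))]+[[-6,y,230] for y in (-15,15)]+[[-65,y,194] for y in (-5,5)]
for q in wproj(pts(UP,P),s['p'],s['R']): cv2.circle(im,tuple(int(v) for v in q.round()),3,(0,0,255),1)
P=[[-102+16*np.cos(a),16*np.sin(a),z] for z in (132,177) for a in np.arange(0,6.28,.785)]+[[-102,0,197]]
for q in wproj(pts(UP,P),s['p'],s['R']): cv2.circle(im,tuple(int(v) for v in q.round()),2,(0,255,0),1)
cv2.imwrite('pics/w17.png',im)
c=env.camera('scene')['pixels'][:,:,::-1]
cv2.imwrite('pics/c17.png',cv2.resize(c[210:310,185:315],(780,600),interpolation=cv2.INTER_CUBIC))
```

```text
t 21.7 [537.3 148.4 276.5] F [ 0.1 -0.1  0.5] op 0.752
[ 0.13  0.07  1.76  0.03  0.97 -1.64]
tray foot in upright: [-105.4   -0.7  230.6] yaw err -0.0005 pitch -0.178 roll -0.0019
```

View pics/w17.png

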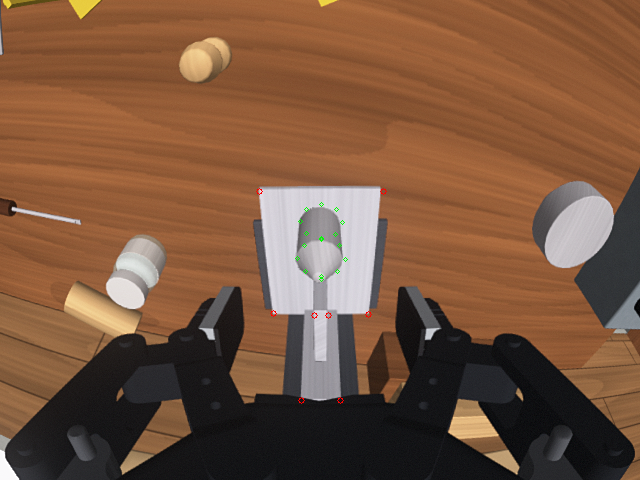

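View pics/c17.png

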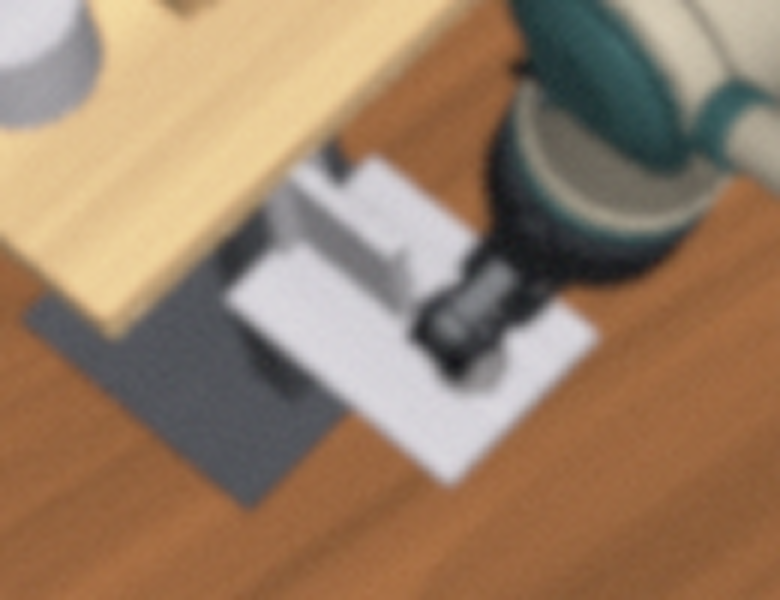

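```bash
python3 -c "
from cell import env
print(env.get_state()['force']);print(env.close_job())"
```

```text
[-0.50326723 -0.16018122  0.15368683]
the job is handed in; nothing more can be done
None
```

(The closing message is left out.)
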